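# Fetch the bottom grinding wheel

## Robot

A 6-joint arm with a two-finger parallel gripper is mounted at the origin on the work surface. World frame = base frame: x ahead of the robot, y to its left, z up, the work surface at z = 0. Lengths are in mm, angles in rad, forces in N, time in s.
With the tool pointing down it reaches from about 275 to 750 mm from the base axis. Payload 10.2 kg.
Tool frame: the origin (TCP) lies at the very end of the fingers, on their centre line; the grasp point (between the pads) lies 19 mm behind it; y points along the fingers, x is the direction in which the jaws open and shut, and the axes are right-handed (so a half turn about y gives the same grasp; the last joint's range is limited). The gripper opens to 85 mm and grips with 20 to 120 N. Pads are 22 mm wide; open, the fingers measure 114 mm over their backs; the gripper's body (76 mm by 85 mm) begins 54 mm behind the grasp point. The pads swing forward as they close: fully open they stand 13 mm farther back than shut.
Start: joints at [-1.519, 0.313, 1.498, -0, 1.331, -0.223], TCP at [142.448, -505.312, 231.294] pointing down, gripper open.
Joint ranges: [-2.94, 2.94], [-0.97, 2.17], [0.19, 2.56], [-1.23, 4.37], [0.02, 3.11], [-2.88, 2.88]. Speed limits (rad/s): [2.39, 2.39, 3.01, 3.14, 3.14, 3.14].

## Interface

Orientations are given as a unit quaternion [w, x, y, z].
In Python, from rig import telemetry, imaging, ctrl gives the robot as it stands.
- The arm moves only by the shell command python3 -m handwheel 'ROWS' [FORCE]. ROWS is JSON, a list of rows, each an object with "delta_pos": the shift along the tool's x, y, z in cm, a list of three; "twist": the turn, a rotation vector about the tool's x, y, z in rad, a list of three; "jaw": the opening, from 0 (shut) to 1 (fully open). A call has exactly 10 rows; each row is the pose to reach, as a shift and turn from the pose commanded when the call began, along the tool's axes at that moment; what a row does not reach only later rows make up. A row lasts 1/12 s, in which the tool goes at most 41.7 mm and 7.16 degrees, less where a joint would pass 70% of its speed; a pose out of reach is approached as far as the arm can. A call with a gripper value outside its range is refused whole. The fingers move at their own pace and stop on an object; FORCE is the grip in N (left out, the last holds). Time passes only in rows, so rows that repeat a pose let the fingers close, or fill a call up. It gives the time, the measured TCP pose, the force and the opening at its end, in the units of the state.
- telemetry.sense(): the state, without advancing time (a new reading comes with each control period).
- imaging.capture(name): name is "side" or "top" or "wrist"; returns a dict with "frame" (420x560x3 uint8, red, green, blue), "z_map" (420x560 float32, mm along the optical axis (not along the pixel's ray), 0 where there is no reading), "fx", "fy", "cx", "cy" (pixels), "D" ([k1, k2, p1, p2, k3] as OpenCV has them; the pictures are not rectified), "rvec" (rotation vector, rad) and "tvec" (3), from world to camera coordinates, as OpenCV has them. Camera axes: x right, y down, z forward; pixel columns grow to the right and rows downward; lengths in mm; the calibration is good to about 2 mm. A picture is of the moment at which its call begins.
- ctrl.finish_job(): hands the job in, once; it reports no verdict.
The state is a dict: "time_s": time; "joints": joint angles; "dq": joint speeds; "tau": joint torques, N m; "eef_pos": TCP position; "ee_rot": TCP orientation; "force": force on the tool from outside, world axes, zero at the start; "wrist_torque": the same for the moment, N m; "grip_width": opening from 0.0 (shut) to 1.0 (fully open).
Only numpy, scipy, OpenCV 4.12 (cv2) and the standard library are available. Lean on these libraries where they do the work, as an engineer would, in place of code of your own. Each camera call takes 0.05 s, during which the arm holds its last target.

## Task

Fit the yellow grinding wheel, the bottom one on the wheel stand, on the grinder's spindle: first lift the red and the green wheel off the stand and lay them flat, side by side, on the cork mat, then set the yellow wheel flat down on the grinder's flange, and then put the green and the red wheel back on the stand, green at the bottom and red on top of it. Wheels are brittle: set each one down rather than letting it drop, and leave the wrench, the tin and the brass block alone.

Things in the scene. Friction and masses are not known exactly. Their poses are not given: they have to be found in the camera images.
- yellow_wheel: Yellow grinding wheel: a flat solid disc 66 mm in diameter and 20 mm thick with a round 22 mm bore through its middle and a thin red circle on top. Loose, about 0.125 kg; it starts at the bottom of the stand, under the green and red wheels, and shows from above as the outermost ring of the stack. Origin at the centre of its underside, z up along the bore axis.
- green_wheel: Green grinding wheel: a flat solid disc 56 mm in diameter and 20 mm thick with a round 22 mm bore through its middle and a thin white circle on top. Loose, about 0.09 kg; it starts in the middle of the stack on the stand, between yellow and red. Origin at the centre of its underside, z up along the bore axis.
- red_wheel: Brick-red grinding wheel: a flat solid disc 46 mm in diameter and 20 mm thick with a round 22 mm bore through its middle and a thin white circle on top. Loose, about 0.056 kg; it starts at the top of the stack on the stand. Origin at the centre of its underside, z up along the bore axis.
- stand: Wheel stand, fixed: bright round base, 90 mm across and 10 mm high, with a steel post in its middle, 14 mm in diameter, rising 56 mm above the base (top 6 mm tapered). Wheels go over the post with 4 mm of play all round and rest on the base or on one another; the starting stack of three reaches 60 mm above the base. Origin at the centre of the base's underside, on the bench, z up.
- grinder: Teal and black cordless grinder, fixed, lying spindle up. Origin on the bench below the spindle axis, z up. The wheel rests on a steel flange, 42 mm across, its face 62 mm above the origin; the 14 mm spindle stands 24 mm above that face (top 6 mm tapered). A grey guard plate, 112 mm across, lies under it, top at 53 mm. The body, 64 mm high, runs 260 mm along -x to the robot.
- mat: Cork mat, fixed, the side area: 210 mm long (along its x) by 120 mm wide (along its y), 6 mm thick, flat on the bench. Origin at the centre of its underside, on the bench.
- wrench: Bystander: steel wrench 150 mm long lying loose on the bench. Origin on the bench under the middle of the tool.
- tin: Bystander: closed tin with a white lid and a blue label, 60 mm in diameter, 65 mm high, standing loose. Origin at the centre of its underside.
- block: Bystander: brass block 50 x 50 x 30 mm (30 mm high), loose on the bench. Origin at the centre of its underside.
Things that resemble listed ones, but are neither listed nor needed, are in the scene too. Leave any grey look-alike of the red_wheel alone. What is shaped like the stand but turquoise is not meant.

How it is judged (in metres and radians):
On the way, in this order (a step that is already met when the one before it is completed fails the run):
1. the red and the green wheel lie flat, side by side and released on the cork mat, the yellow one still on the stand (x of red_wheel in the frame of mat between -0.085 and 0.085 m and y of red_wheel in the frame of mat between -0.042 and 0.042 m and z of each of red_wheel, green_wheel in the frame of mat below 0.01 m and angle between each of red_wheel, green_wheel, yellow_wheel's own z axis and vertical below 0.12 rad and x of green_wheel in the frame of mat between -0.085 and 0.085 m and y of green_wheel in the frame of mat between -0.042 and 0.042 m and contact force between the fingers and red_wheel below 0.2 N and contact force between the fingers and green_wheel below 0.2 N and horizontal distance between yellow_wheel and stand below 0.01 m and z of yellow_wheel in the frame of stand between 0.006 and 0.014 m), for 0.2 s.
2. the yellow wheel rests flat on the grinder's flange, over the spindle, released, with the other two still on the mat (horizontal distance between yellow_wheel and grinder below 0.01 m and z of yellow_wheel in the frame of grinder between 0.058 and 0.066 m and angle between each of yellow_wheel, red_wheel, green_wheel's own z axis and vertical below 0.12 rad and contact force between the fingers and yellow_wheel below 0.2 N and x of red_wheel in the frame of mat between -0.085 and 0.085 m and y of red_wheel in the frame of mat between -0.042 and 0.042 m and z of each of red_wheel, green_wheel in the frame of mat below 0.01 m and x of green_wheel in the frame of mat between -0.085 and 0.085 m and y of green_wheel in the frame of mat between -0.042 and 0.042 m), for 0.2 s.
3. the green wheel rests on the stand's base, over the post, released, with the red one still on the mat (horizontal distance between green_wheel and stand below 0.01 m and z of green_wheel in the frame of stand between 0.006 and 0.014 m and angle between each of green_wheel, red_wheel's own z axis and vertical below 0.12 rad and contact force between the fingers and green_wheel below 0.2 N and x of red_wheel in the frame of mat between -0.085 and 0.085 m and y of red_wheel in the frame of mat between -0.042 and 0.042 m and z of red_wheel in the frame of mat below 0.01 m), for 0.2 s.
At the end, for the whole second after the job is handed in: The yellow wheel lies flat on the grinder's flange with the spindle through its bore, the green wheel lies flat on the stand's base and the red one flat on the green one, both over the post (each within 10 mm of the axis, 4 mm in height and 0.12 rad of level); all released and at rest (horizontal distance between yellow_wheel and grinder below 0.01 m and z of yellow_wheel in the frame of grinder between 0.058 and 0.066 m and angle between each of yellow_wheel, green_wheel, red_wheel's own z axis and vertical below 0.12 rad and horizontal distance between each of green_wheel, red_wheel and stand below 0.01 m and z of green_wheel in the frame of stand between 0.006 and 0.014 m and z of red_wheel in the frame of stand between 0.026 and 0.034 m and linear speed of each of yellow_wheel, green_wheel, red_wheel below 0.02 m/s and contact force between the fingers and yellow_wheel below 0.2 N and contact force between the fingers and green_wheel below 0.2 N and contact force between the fingers and red_wheel below 0.2 N); the robot touches nothing.
It fails at once if the wrench, the tin or the brass block is moved more than 20 mm (distance of any of wrench, tin, block from where it was at the start of the episode above 0.02 m).
It fails at once if the yellow wheel is dropped or knocked: over 0.7 m/s while out of the fingers (a fall of more than 25 mm) (linear speed of yellow_wheel above 0.7 m/s and contact force between the fingers and yellow_wheel below 0.01 N).
It fails at once if the green wheel is dropped or knocked: over 0.7 m/s while out of the fingers (a fall of more than 25 mm) (linear speed of green_wheel above 0.7 m/s and contact force between the fingers and green_wheel below 0.01 N).
It fails at once if the red wheel is dropped or knocked: over 0.7 m/s while out of the fingers (a fall of more than 25 mm) (linear speed of red_wheel above 0.7 m/s and contact force between the fingers and red_wheel below 0.01 N).
It also fails if it takes over 136 s, if anything falls off the work surface, if the arm or the gripper's body presses on something with over 40 N, if the wrist force passes 120 N, or if a joint passes its speed limit or range.

## Working session

There is one attempt and no reset: what is moved stays moved. The work goes in short steps, Python scripts to look and compute and a shell command to move; the robot and the scene stay as the last step left them, time stands still between calls to the robot, and variables do not carry over. Pictures are saved under pics/ and viewed, and the job is handed in when it is done.

```bash
ls; mkdir -p pics; cat > h.py <<'E'
import numpy as np, cv2
from rig import telemetry, imaging, ctrl
def cap(n):
    c=imaging.capture(n); c['K']=np.array([[c['fx'],0,c['cx']],[0,c['fy'],c['cy']],[0,0,1.]]); c['D']=np.array(c['D'],float)
    c['R']=cv2.Rodrigues(np.array(c['rvec'],float))[0]; c['t']=np.array(c['tvec'],float).reshape(3); return c
def save(c,f): cv2.imwrite('pics/'+f,c['frame'][:,:,::-1])
def pts(c,uv,z):
    uv=np.array(uv,float).reshape(-1,1,2); n=cv2.undistortPoints(uv,c['K'],c['D']).reshape(-1,2)
    d=np.c_[n,np.ones(len(n))]@c['R']; o=-c['R'].T@c['t']
    return o+d*((z-o[2])/d[:,2])[:,None]
def proj(c,P): return cv2.projectPoints(np.array(P,float).reshape(-1,1,3),np.array(c['rvec'],float),c['t'],c['K'],c['D'])[0].reshape(-1,2)
def cloud(c):
    h,w=c['z_map'].shape; v,u=np.mgrid[:h,:w]
    n=cv2.undistortPoints(np.stack([u,v],-1).reshape(-1,1,2).astype(float),c['K'],c['D']).reshape(-1,2)
    z=c['z_map'].reshape(-1,1).astype(float); X=np.c_[n,np.ones(len(n))]*z
    P=(X-c['t'])@c['R']; P[z[:,0]==0]=np.nan; return P.reshape(h,w,3)
E
python3 - <<'E'
from h import *
print(telemetry.sense())
for n in ['top','side','wrist']:
    c=cap(n); save(c,n+'0.png'); print(n,c['K'].tolist(),c['D'],-c['R'].T@c['t'])
E
```

```text
pics
{'time_s': 0.0, 'joints': array([-1.51936867e+00,  3.13438590e-01,  1.49844644e+00,  1.79850993e-05,
        1.33099564e+00, -2.23431626e-01]), 'dq': array([ 0.00048482,  0.00066326, -0.00135805, -0.00036934, -0.00047905,
        0.00035809]), 'tau': array([ 3.31377505e-04, -4.12266719e+01, -2.59740257e+01, -1.36711869e-04,
        4.14709808e-03, -3.56553869e-06]), 'eef_pos': array([ 142.45410923, -505.03483699,  230.73739174]), 'ee_rot': array([ 0.56413584, -0.56343094,  0.42707653, -0.42649967]), 'force': array([-0.35682845, -0.53685682, -0.41616321]), 'wrist_torque': array([0.05697143, 0.04544187, 0.01814585]), 'grip_width': 0.9988352296188452}
top [[544.8255463250998, 0.0, 282.35206531532833], [0.0, 544.8255463250998, 206.1717549054878], [0.0, 0.0, 1.0]] [0.02226062 0.         0.         0.         0.        ] [ 357.01575604 -122.00087835 1587.40167744]
side [[449.675509919086, 0.0, 282.0204647572145], [0.0, 449.675509919086, 205.81085145281668], [0.0, 0.0, 1.0]] [-0.05825695  0.          0.          0.          0.        ] [510.54578152 769.06186192 608.09990778]
wrist [[375.102328299517, 0.0, 279.941460289668], [0.0, 375.102328299517, 209.57335276794356], [0.0, 0.0, 1.0]] [-0.06643064  0.          0.          0.          0.        ] [ 214.08077575 -485.84917866  374.04912716]
```

View pics/top0.png

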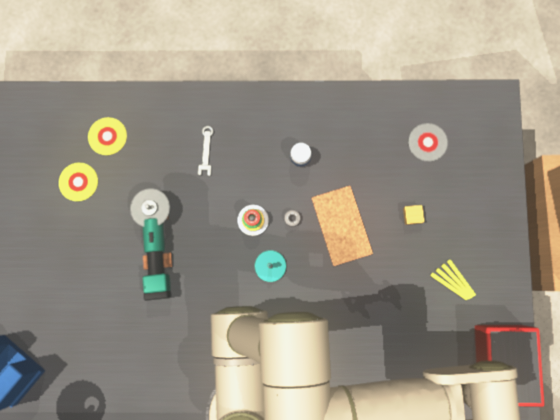

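View pics/side0.png

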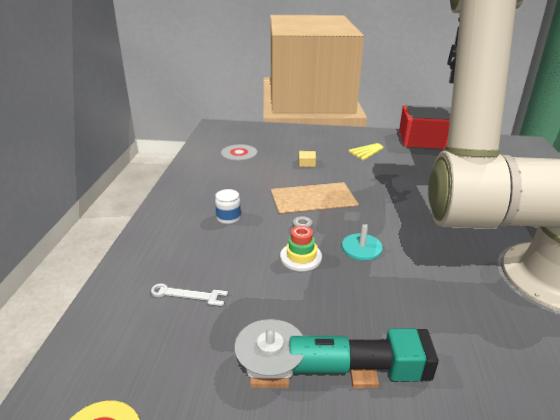

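View pics/wrist0.png

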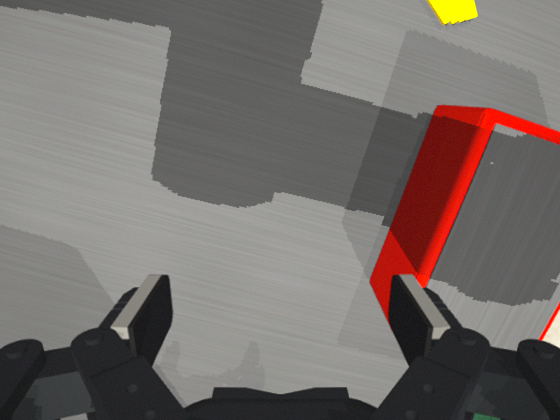

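Candidates in the top view:
- **Stack:** red/green/yellow on the bright stand at (252,220). It is the only one with the listed look.
- **Not meant:** the grey look-alike at (292,218), the turquoise stand at (270,266), and the yellow flat discs with red circles at (107,136) and (78,182).
- **Fixed goals and bystanders:** grinder spindle at (150,207), mat at (342,226), wrench (206,150), tin (301,153), block (414,215).

I choose the stack at (252,220) and will check it in a crop.

```bash
python3 - <<'E'
from h import *
c=cap('top'); s=cap('side')
a=cv2.resize(c['frame'][185:290,130:390],None,fx=3,fy=3,interpolation=cv2.INTER_CUBIC)
cv2.imwrite('pics/crop1.png',a[:,:,::-1])
a=cv2.resize(s['frame'][180:400,220:440],None,fx=2.6,fy=2.6,interpolation=cv2.INTER_CUBIC)
cv2.imwrite('pics/crop2.png',a[:,:,::-1])
def near(P): 
    P=np.array(P); return P
hsv=cv2.cvtColor(c['frame'],cv2.COLOR_RGB2HSV)
# rough points by ray
for n,uv,z in [('stand',(252,219.5),40),('grinder',(150,207),80),('grey',(292,218),20),('mat',(342,226),6),('turq',(270,266),10),('wrench',(206,150),3),('tin',(301,153),65),('block',(414,215),30)]:
    print(n,pts(c,[uv],z).round(0), hsv[int(uv[1]),int(uv[0])])
T=telemetry.sense(); w,x,y,z=T['ee_rot']
from scipy.spatial.transform import Rotation as R
print(R.from_quat([x,y,z,w]).as_matrix().round(3))
E
```

```text
stand [[542.  -3.  40.]] [ 18  23 144]
grinder [[572. 281.  80.]] [ 27  20 117]
grey [[ 549. -118.   20.]] [ 14  25 114]
mat [[ 528. -263.    6.]] [ 18 112 241]
turq [[411. -55.  10.]] [ 74  36 120]
wrench [[755. 140.   3.]] [ 30   5 244]
tin [[ 731. -143.   65.]] [ 60   1 245]
block [[ 557. -467.   30.]] [ 27 111 243]
[[ 0.271 -0.     0.962]
 [-0.962  0.001  0.271]
 [-0.001 -1.     0.   ]]
```

View pics/crop1.png

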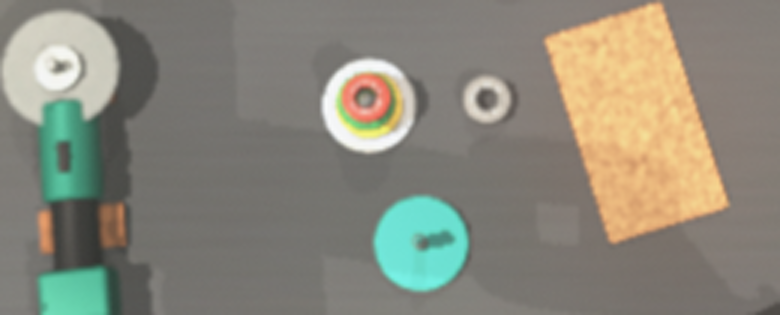

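View pics/crop2.png

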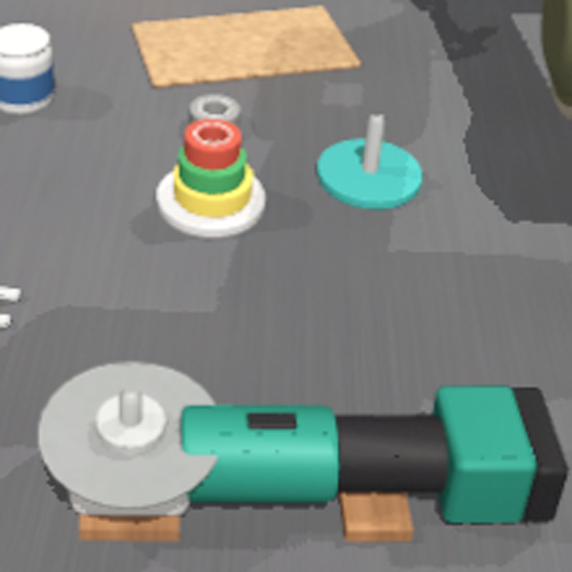

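The crop confirms it: the stack at (252,220) has a bright white base with red over green over yellow. The solid turquoise stand and the grey ring are separate. Next I'll measure precisely.

```bash
cat > meas.py <<'E'
from h import *
def comp(m,near,r=60):
    n,l,st,ce=cv2.connectedComponentsWithStats(m.astype(np.uint8))
    out=None;best=0
    for i in range(1,n):
        if np.hypot(*(ce[i]-near))<r and st[i,4]>best: best=st[i,4]; out=l==i
    return out
def circ(c,m,z):
    # centre & radius of the outer outline cast on plane z
    k,_=cv2.findContours(m.astype(np.uint8),cv2.RETR_EXTERNAL,cv2.CHAIN_APPROX_NONE)
    k=max(k,key=len); k=cv2.convexHull(k).reshape(-1,2)
    P=pts(c,k,z)[:,:2]; A=np.c_[2*P,np.ones(len(P))]; b=(P**2).sum(1)
    s=np.linalg.lstsq(A,b,rcond=None)[0]; return s[:2],np.sqrt(s[2]+s[:2]@s[:2])
E
python3 - <<'E'
from meas import *
for n,sd,gr in [('top',(252,220),(150,207)),('side',(301,253),(270,346))]:
    c=cap(n); h=cv2.cvtColor(c['frame'],cv2.COLOR_RGB2HSV).astype(int); H,S,V=h[...,0],h[...,1],h[...,2]
    sd=np.array(sd);gr=np.array(gr)
    yy,xx=np.mgrid[:420,:560]; near=np.hypot(xx-sd[0],yy-sd[1])<40
    base=near&(((V>190)&(S<50))|(S>100))
    if n=='side': base&=(yy>225)
    m=comp(base,sd); print(n,'base',circ(c,m,10),m.sum())
    m=comp(near&((H<8)|(H>172))&(S>110),sd,40); print('red',circ(c,m,70),m.sum())
    # guard plate
    P=cloud(c)
    for nm,lo,hi,q,r in [('guard',48,57,gr,45),('redtop',65,75,sd,30),('standbase',6,14,sd,30),('spindle',72,90,gr,30)]:
        k=(P[...,2]>lo)&(P[...,2]<hi)&(np.hypot(xx-q[0],yy-q[1])<r)
        Q=P[k]; print(nm,len(Q),Q.mean(0).round(1) if len(Q) else'', (Q.min(0)+Q.max(0))/2 if len(Q) else '', np.ptp(Q,axis=0) if len(Q) else '')
    k=(H>5)&(H<25)&(S>80)&(V>150); m=comp(k,np.array((342,226) if n=='top' else (314,198)),30)
    kk,_=cv2.findContours(m.astype(np.uint8),cv2.RETR_EXTERNAL,cv2.CHAIN_APPROX_NONE)
    kk=max(kk,key=cv2.contourArea).reshape(-1,2); R=cv2.minAreaRect(pts(c,kk,6)[:,:2].astype(np.float32)); print('mat',R)
E
```

```text
top base (array([544.85860812,  -1.98754728]), np.float64(44.69656437425611)) 612
red (array([545.04001511,  -4.9999726 ]), np.float64(20.901270121539465)) 101
guard 950 [558.3 285.2  52.8] [539.3944063  287.74131936  52.48796969] [178.41511518 110.6313488    8.97486413]
redtop 145 [544.3  -4.   70. ] [544.07760722  -4.09105526  70.00031724] [42.35780089 42.64303513  9.78784289]
standbase 322 [543.7  -1.    9.3] [546.46699149   0.56187078   9.98589764] [167.72225295 166.6423124    7.92617342]
spindle 15 [571.5 286.9  79.4] [572.07746902 289.13760279  79.02074352] [11.22929237 14.89850328 12.36979259]
mat ((530.5126342773438, -261.71588134765625), (212.18846130371094, 123.1493148803711), 17.410064697265625)
side base (array([549.81228004, -31.30599316]), np.float64(72.17852183018425)) 1222
red (array([546.481594  ,   8.76725375]), np.float64(29.40020108894898)) 240
guard 2530 [575.9 296.5  53.4] [567.93894422 290.21586594  52.54177024] [125.26537191 111.89434267   8.87812044]
redtop 222 [5.456e+02 4.000e-01 6.990e+01] [545.9350856   -2.5868175   69.17924878] [44.11926158 46.34217249  8.17126522]
standbase 374 [546.   17.4  10.5] [545.5872796  -35.8547937    9.96912866] [ 86.87008257 159.61842033   7.91145048]
spindle 72 [574.  294.1  79.6] [574.73347271 292.38121325  79.16229915] [13.13540226 11.41081423 14.16857455]
mat ((530.6189575195312, -257.2406005859375), (210.50100708007812, 125.50061798095703), 17.347990036010742)
```

```bash
python3 -m handwheel '[{"delta_pos":[0,0,0],"twist":[0,0.1,0],"jaw":1},{"delta_pos":[-4,0,3],"twist":[0,0.2,0],"jaw":1},{"delta_pos":[-8,0,6],"twist":[0,0.274,0],"jaw":1},{"delta_pos":[-8,0,6],"twist":[0,0.274,0],"jaw":1},{"delta_pos":[-8,0,6],"twist":[0,0.274,0],"jaw":1},{"delta_pos":[-8,0,6],"twist":[0,0.274,0],"jaw":1},{"delta_pos":[-8,0,6],"twist":[0,0.274,0],"jaw":1},{"delta_pos":[-8,0,6],"twist":[0,0.274,0],"jaw":1},{"delta_pos":[-8,0,6],"twist":[0,0.274,0],"jaw":1},{"delta_pos":[-8,0,6],"twist":[0,0.274,0],"jaw":1}]' 40
```

```text
time_s: 1.18
eef_pos: [178.2, -412.5, 231.1]
ee_rot: [0.5, -0.5, 0.5, -0.5]
force: [-0.7, 0.9, 0.8]
grip_width: 0.998
```

```bash
python3 -m handwheel '[{"delta_pos":[-3,0,2],"twist":[0,0,0],"jaw":1},{"delta_pos":[-6,0,4],"twist":[0,0,0],"jaw":1},{"delta_pos":[-9,0,6],"twist":[0,0,0],"jaw":1},{"delta_pos":[-12,0,8],"twist":[0,0,0],"jaw":1},{"delta_pos":[-15,0,10],"twist":[0,0,0],"jaw":1},{"delta_pos":[-18,0,12],"twist":[0,0,0],"jaw":1},{"delta_pos":[-21,0,14],"twist":[0,0,0],"jaw":1},{"delta_pos":[-24,0,16],"twist":[0,0,0],"jaw":1},{"delta_pos":[-27,0,18],"twist":[0,0,0],"jaw":1},{"delta_pos":[-27,0,18],"twist":[0,0,0],"jaw":1}]'
python3 -m handwheel '[{"delta_pos":[-3,1,2],"twist":[0,0,0],"jaw":1},{"delta_pos":[-6,2,4],"twist":[0,0,0],"jaw":1},{"delta_pos":[-9,3,6],"twist":[0,0,0],"jaw":1},{"delta_pos":[-12,4,8],"twist":[0,0,0],"jaw":1},{"delta_pos":[-14,5,9],"twist":[0,0,0],"jaw":1},{"delta_pos":[-14,5,9],"twist":[0,0,0],"jaw":1},{"delta_pos":[-14,5,9],"twist":[0,0,0],"jaw":1},{"delta_pos":[-14,5,9],"twist":[0,0,0],"jaw":1},{"delta_pos":[-14,5,9],"twist":[0,0,0],"jaw":1},{"delta_pos":[-14,5,9],"twist":[0,0,0],"jaw":1}]'
python3 - <<'E'
from h import *
c=cap('wrist'); save(c,'w1.png'); print(-c['R'].T@c['t'], c['R'].round(3))
save(cap('side'),'s1.png')
E
```

```text
time_s: 2.02
eef_pos: [360.3, -137.8, 231.4]
ee_rot: [0.502, -0.501, 0.498, -0.498]
force: [0.4, -0.7, 1.1]
grip_width: 1.001
time_s: 2.85
eef_pos: [448.1, -2.8, 181.8]
ee_rot: [-0.5, 0.5, -0.5, 0.501]
force: [0.0, -0.2, 0.1]
grip_width: 1.001
[522.44610477  -3.66803844 325.06891682] [[-0.    -1.     0.001]
 [-0.956  0.     0.292]
 [-0.292 -0.001 -0.956]]
```

View pics/w1.png

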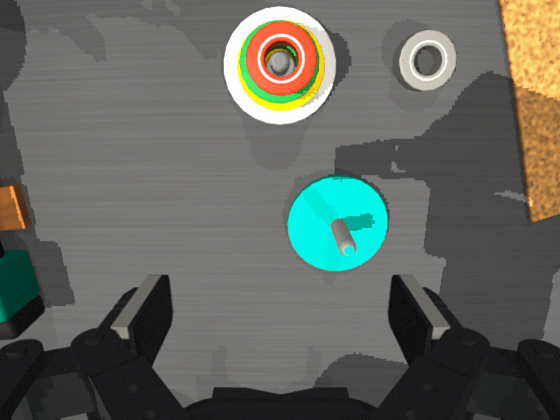

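View pics/s1.png

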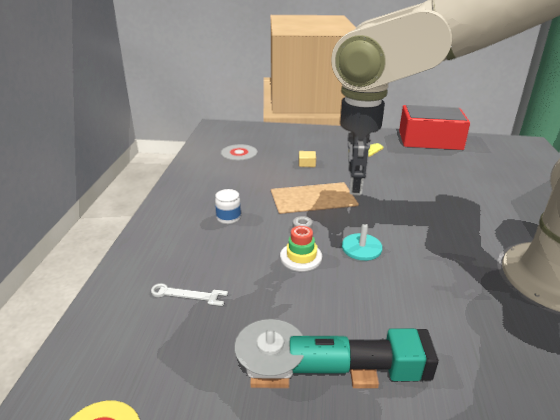

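The wrist view shows the stack at (280,60), the grey ring at (428,60) and the turquoise stand at (338,223). I'll measure circles from it.

```bash
python3 - <<'E'
from meas import *
c=cap('wrist'); h=cv2.cvtColor(c['frame'],cv2.COLOR_RGB2HSV).astype(int); H,S,V=h[...,0],h[...,1],h[...,2]
sd=np.array((280,60)); yy,xx=np.mgrid[:420,:560]; near=np.hypot(xx-sd[0],yy-sd[1])<75
print('base',circ(c,comp(near&(((V>180)&(S<60))|(S>120)),sd),10))
def ring(lo,hi): return comp(near&(H>=lo)&(H<=hi)&(S>120)&(V>50),sd,40)
red=comp(near&((H<9)|(H>172))&(S>110),sd,40)
k,_=cv2.findContours(red.astype(np.uint8),cv2.RETR_EXTERNAL,cv2.CHAIN_APPROX_NONE); print('red',circ(c,red,70))
# top circle inner: white circle/bore
cl=cloud(c)
for nm,lo,hi in [('red',66,74),('green',46,54),('yellow',27,33),('base',7,13)]:
    q=(cl[...,2]>lo)&(cl[...,2]<hi)&near
    if q.sum()>20:
        Q=cl[q]; cc,r=cv2.minEnclosingCircle(Q[:,:2].astype(np.float32)); print(nm,q.sum(),Q[:,2].mean(),cc,r,(Q.min(0)+Q.max(0))[:2]/2)
gm=ring(40,85); print('green',circ(c,gm,50)); ym=ring(20,35); print('yellow',circ(c,ym,30))
E
```

```text
base (array([544.6663105 ,  -3.36748727]), np.float64(44.58727510703161))
red (array([545.42042231,  -4.45979296]), np.float64(22.294461504255267))
red 3225 70.43987326949858 (545.56787109375, -4.279221057891846) 23.024456024169922 [545.51344483  -4.22315115]
green 1241 50.35150836589715 (544.9864501953125, -3.254196882247925) 27.93149757385254 [544.83939956  -3.30249506]
yellow 1173 30.358258296449435 (543.9093627929688, -4.109722137451172) 33.06830596923828 [543.39196051  -4.04919787]
base 4252 10.536725239567351 (545.089599609375, -3.561979055404663) 45.080787658691406 [545.14871626  -3.5200041 ]
green (array([544.82524905,  -3.10864148]), np.float64(27.31301409716591))
yellow (array([543.88133155,  -4.28573442]), np.float64(32.33013727195317))
```

```bash
python3 -m handwheel '[{"delta_pos":[0.1,0,3],"twist":[0,0,0],"jaw":1},{"delta_pos":[0.1,0,6],"twist":[0,0,0],"jaw":1},{"delta_pos":[0.15,1,9.7],"twist":[0,0,0],"jaw":1},{"delta_pos":[0.15,3,9.7],"twist":[0,0,0],"jaw":1},{"delta_pos":[0.15,5,9.7],"twist":[0,0,0],"jaw":1},{"delta_pos":[0.15,7,9.7],"twist":[0,0,0],"jaw":1},{"delta_pos":[0.15,8,9.7],"twist":[0,0,0],"jaw":1},{"delta_pos":[0.15,8,9.7],"twist":[0,0,0],"jaw":1},{"delta_pos":[0.15,8,9.7],"twist":[0,0,0],"jaw":1},{"delta_pos":[0.15,8,9.7],"twist":[0,0,0],"jaw":1}]'
python3 -m handwheel '[{"delta_pos":[0,1.5,0],"twist":[0,0,0],"jaw":1},{"delta_pos":[0,3,0],"twist":[0,0,0],"jaw":1},{"delta_pos":[0,4,0],"twist":[0,0,0],"jaw":1},{"delta_pos":[0,5,0],"twist":[0,0,0],"jaw":1},{"delta_pos":[0,5,0],"twist":[0,0,0],"jaw":1},{"delta_pos":[0,5,0],"twist":[0,0,0],"jaw":1},{"delta_pos":[0,5,0],"twist":[0,0,0],"jaw":1},{"delta_pos":[0,5,0],"twist":[0,0,0],"jaw":1},{"delta_pos":[0,5,0],"twist":[0,0,0],"jaw":1},{"delta_pos":[0,5,0],"twist":[0,0,0],"jaw":1}]'
python3 - <<'E'
from h import *
c=cap('wrist'); save(c,'w2.png')
c=cap('side'); cv2.imwrite('pics/s2.png',cv2.resize(c['frame'][130:280,220:420],None,fx=4,fy=4)[:,:,::-1])
E
```

```text
time_s: 3.83
eef_pos: [545.8, -3.5, 102.7]
ee_rot: [0.501, -0.5, 0.499, -0.5]
force: [-0.3, 0.6, -0.5]
grip_width: 1.002
time_s: 4.67
eef_pos: [545.4, -3.3, 51.7]
ee_rot: [0.5, -0.5, 0.5, -0.5]
force: [0.4, 0.1, -0.5]
grip_width: 1.004
```

View pics/s2.png

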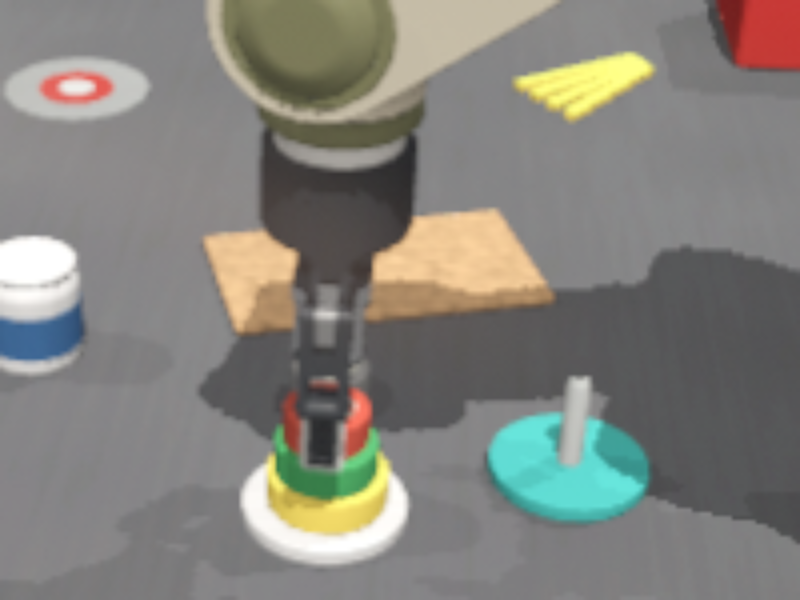

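View pics/w2.png

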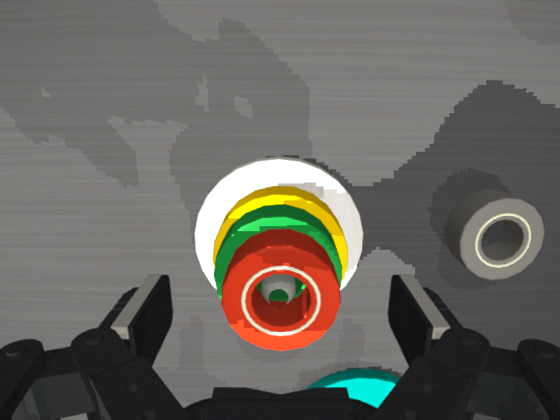

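The side view shows the open finger in front of red at crop (323,440). In the wrist view red is centred at (281,298). I'll close now.

```bash
python3 -m handwheel '[{"delta_pos":[0,0,0],"twist":[0,0,0],"jaw":0.6},{"delta_pos":[0,0,0],"twist":[0,0,0],"jaw":0.5},{"delta_pos":[0,0,0],"twist":[0,0,0],"jaw":0.4},{"delta_pos":[0,0,0],"twist":[0,0,0],"jaw":0.4},{"delta_pos":[0,0,0],"twist":[0,0,0],"jaw":0.3},{"delta_pos":[0,0,0],"twist":[0,0,0],"jaw":0.3},{"delta_pos":[0,0,0],"twist":[0,0,0],"jaw":0.3},{"delta_pos":[0,0,0],"twist":[0,0,0],"jaw":0.3},{"delta_pos":[0,0,0],"twist":[0,0,0],"jaw":0.3},{"delta_pos":[0,0,0],"twist":[0,0,0],"jaw":0.3}]' 30
python3 - <<'E'
from h import *
c=cap('wrist'); save(c,'w3.png')
c=cap('side'); cv2.imwrite('pics/s3.png',cv2.resize(c['frame'][180:280,260:360],None,fx=6,fy=6)[:,:,::-1])
E
```

```text
time_s: 5.6
eef_pos: [545.3, -3.3, 51.6]
ee_rot: [0.5, -0.5, 0.5, -0.5]
force: [-2.3, -0.1, 6.0]
grip_width: 0.528
```

View pics/s3.png

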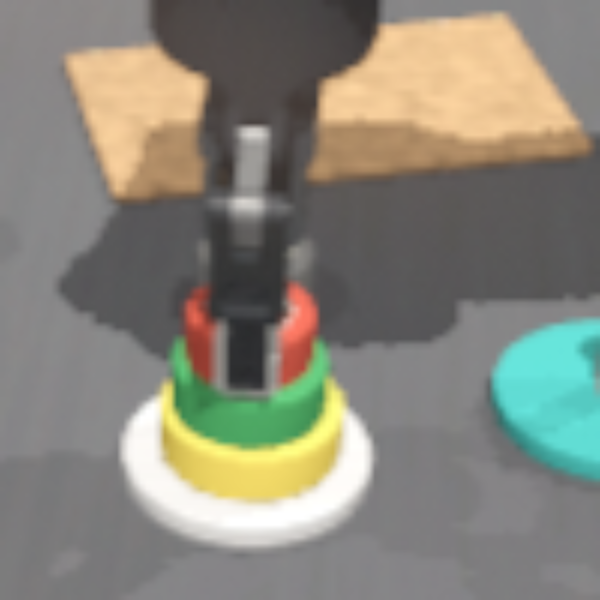

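View pics/w3.png

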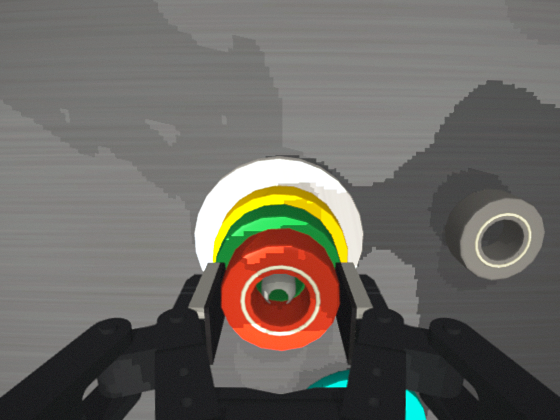

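Red is gripped at 0.53, about 45 mm. Now I'll lift it straight up, then carry it to the mat's far half at (573,-246).

```bash
python3 -m handwheel '[{"delta_pos":[0,-0.5,0],"twist":[0,0,0],"jaw":0.3},{"delta_pos":[0,-1.5,0],"twist":[0,0,0],"jaw":0.3},{"delta_pos":[0,-3,0],"twist":[0,0,0],"jaw":0.3},{"delta_pos":[0,-4.5,0],"twist":[0,0,0],"jaw":0.3},{"delta_pos":[0,-6,0],"twist":[0,0,0],"jaw":0.3},{"delta_pos":[0,-7,0],"twist":[0,0,0],"jaw":0.3},{"delta_pos":[0,-8,0],"twist":[0,0,0],"jaw":0.3},{"delta_pos":[0,-8,0],"twist":[0,0,0],"jaw":0.3},{"delta_pos":[0,-8,0],"twist":[0,0,0],"jaw":0.3},{"delta_pos":[0,-8,0],"twist":[0,0,0],"jaw":0.3}]'
python3 -m handwheel '[{"delta_pos":[2,0,0],"twist":[0,0,0],"jaw":0.3},{"delta_pos":[5,0,0.5],"twist":[0,0,0],"jaw":0.3},{"delta_pos":[8,0,1],"twist":[0,0,0],"jaw":0.3},{"delta_pos":[11,0,1.5],"twist":[0,0,0],"jaw":0.3},{"delta_pos":[14,0,2],"twist":[0,0,0],"jaw":0.3},{"delta_pos":[17,0,2.8],"twist":[0,0,0],"jaw":0.3},{"delta_pos":[20,0,2.8],"twist":[0,0,0],"jaw":0.3},{"delta_pos":[23,0,2.8],"twist":[0,0,0],"jaw":0.3},{"delta_pos":[24.3,0,2.8],"twist":[0,0,0],"jaw":0.3},{"delta_pos":[24.3,0,2.8],"twist":[0,0,0],"jaw":0.3}]'
python3 - <<'E'
from h import *
c=cap('wrist'); save(c,'w4.png')
c=cap('side'); save(c,'s4.png')
E
```

```text
time_s: 6.53
eef_pos: [544.8, -3.2, 130.6]
ee_rot: [-0.5, 0.5, -0.5, 0.499]
force: [-0.6, -0.8, -0.2]
grip_width: 0.527
time_s: 7.37
eef_pos: [572.7, -248.6, 130.1]
ee_rot: [0.499, -0.5, 0.501, -0.5]
force: [0.1, 0.7, 0.1]
grip_width: 0.527
```

View pics/s4.png

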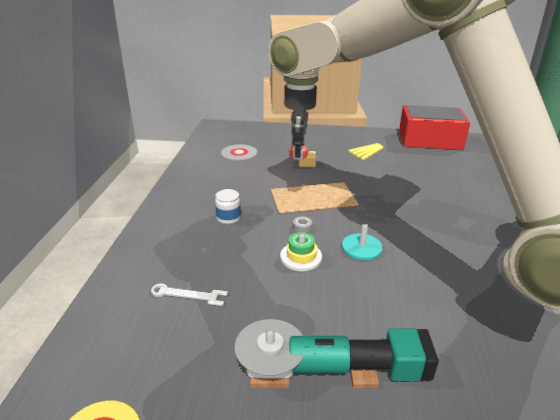

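View pics/w4.png

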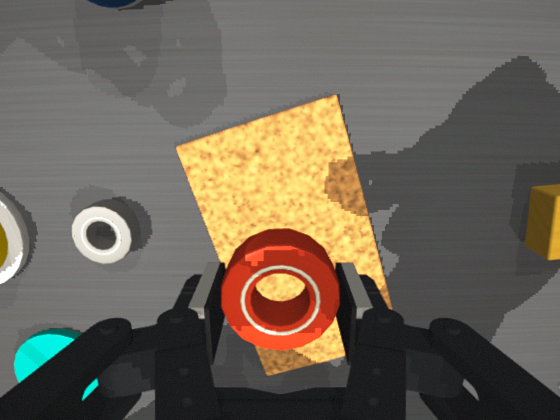

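```bash
python3 -m handwheel '[{"delta_pos":[0,2,0],"twist":[0,0,0],"jaw":0.3},{"delta_pos":[0,4.5,0],"twist":[0,0,0],"jaw":0.3},{"delta_pos":[0,7,0],"twist":[0,0,0],"jaw":0.3},{"delta_pos":[0,9,0],"twist":[0,0,0],"jaw":0.3},{"delta_pos":[0,10.5,0],"twist":[0,0,0],"jaw":0.3},{"delta_pos":[0,11.5,0],"twist":[0,0,0],"jaw":0.3},{"delta_pos":[0,12.1,0],"twist":[0,0,0],"jaw":0.3},{"delta_pos":[0,12.3,0],"twist":[0,0,0],"jaw":0.3},{"delta_pos":[0,12.3,0],"twist":[0,0,0],"jaw":0.3},{"delta_pos":[0,12.3,0],"twist":[0,0,0],"jaw":0.3}]'
python3 - <<'E'
from meas import *
c=cap('wrist'); cl=cloud(c); save(c,'w5.png')
h=cv2.cvtColor(c['frame'],cv2.COLOR_RGB2HSV).astype(int);H,S=h[...,0],h[...,1]
m=comp(((H<6)|(H>172))&(S>150),np.array((281,297)),40); Q=cl[m]; z=np.nanpercentile(Q[:,2],[50,90]); print(z)
k=m&(cl[...,2]>z[1]-3); print(cv2.minEnclosingCircle(cl[k][:,:2].astype(np.float32)))
mm=(H>8)&(H<25)&(S>80); print('mat z',np.nanmedian(cl[mm][:,2]))
E
```

```text
time_s: 8.3
eef_pos: [573.8, -246.3, 9.2]
ee_rot: [0.5, -0.5, 0.499, -0.5]
force: [0.6, 0.6, -0.8]
grip_width: 0.524
[27.85064014 28.78888785]
((574.6943969726562, -247.0375213623047), 22.970312118530273)
mat z 6.658688206061659
```

```bash
python3 -m handwheel '[{"delta_pos":[0,0.06,0],"twist":[0,0,0],"jaw":0.3},{"delta_pos":[0,0.12,0],"twist":[0,0,0],"jaw":0.3},{"delta_pos":[0,0.12,0],"twist":[0,0,0],"jaw":0.3},{"delta_pos":[0,0.12,0],"twist":[0,0,0],"jaw":0.3},{"delta_pos":[0,0.12,0],"twist":[0,0,0],"jaw":0.6},{"delta_pos":[0,0.12,0],"twist":[0,0,0],"jaw":0.7},{"delta_pos":[0,0.12,0],"twist":[0,0,0],"jaw":0.8},{"delta_pos":[0,0.12,0],"twist":[0,0,0],"jaw":0.8},{"delta_pos":[0,0.12,0],"twist":[0,0,0],"jaw":0.8},{"delta_pos":[0,0.12,0],"twist":[0,0,0],"jaw":0.8}]'
python3 -m handwheel '[{"delta_pos":[0,-2,0],"twist":[0,0,0],"jaw":0.9},{"delta_pos":[0,-5,0],"twist":[0,0,0],"jaw":1},{"delta_pos":[0,-8,0],"twist":[0,0,0],"jaw":1},{"delta_pos":[0,-11,0],"twist":[0,0,0],"jaw":1},{"delta_pos":[-4,-12,0],"twist":[0,0,0],"jaw":1},{"delta_pos":[-8,-12,0],"twist":[0,0,0],"jaw":1},{"delta_pos":[-12,-12,0],"twist":[0,0,0],"jaw":1},{"delta_pos":[-16,-12,-1],"twist":[0,0,0],"jaw":1},{"delta_pos":[-20,-12,-2],"twist":[0,0,0],"jaw":1},{"delta_pos":[-24,-12,-2.8],"twist":[0,0,0],"jaw":1}]'
python3 - <<'E'
from meas import *
c=cap('wrist'); save(c,'w6.png'); save(cap('side'),'s6.png')
cl=cloud(c); h=cv2.cvtColor(c['frame'],cv2.COLOR_RGB2HSV).astype(int);H,S=h[...,0],h[...,1]
m=(H>40)&(H<80)&(S>120)&(cl[...,2]>46)&(cl[...,2]<54); Q=cl[m]; print(m.sum(),cv2.minEnclosingCircle(Q[:,:2].astype(np.float32)))
E
```

```text
time_s: 9.18
eef_pos: [573.3, -246.2, 7.0]
ee_rot: [-0.5, 0.5, -0.5, 0.5]
force: [-0.6, 0.9, 0.6]
grip_width: 0.802
time_s: 10.02
eef_pos: [544.2, -4.4, 127.1]
ee_rot: [-0.5, 0.5, -0.5, 0.5]
force: [0.5, 0.3, -0.3]
grip_width: 0.996
4421 ((545.4297485351562, -3.076347589492798), 27.956798553466797)
```

View pics/w6.png

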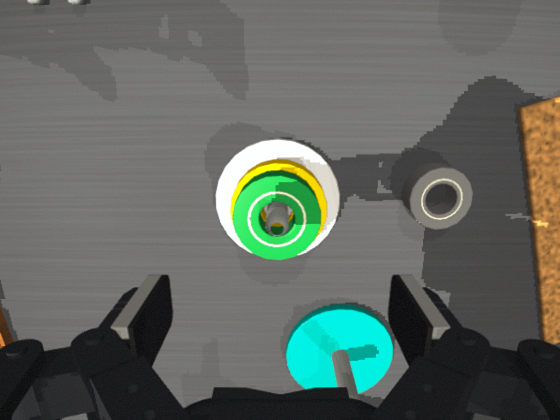

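View pics/s6.png

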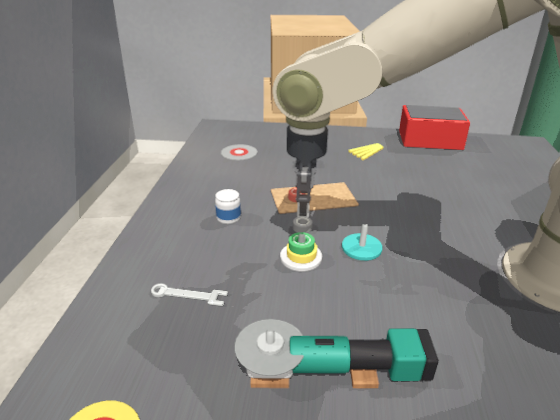

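```bash
python3 -m handwheel '[{"delta_pos":[-0.3,1,0],"twist":[0,0,0],"jaw":1},{"delta_pos":[-0.3,2.5,0],"twist":[0,0,0],"jaw":1},{"delta_pos":[-0.3,4,0],"twist":[0,0,0],"jaw":1},{"delta_pos":[-0.3,5.5,0],"twist":[0,0,0],"jaw":1},{"delta_pos":[-0.3,6.5,0],"twist":[0,0,0],"jaw":1},{"delta_pos":[-0.3,7,0],"twist":[0,0,0],"jaw":1},{"delta_pos":[-0.3,7,0],"twist":[0,0,0],"jaw":1},{"delta_pos":[-0.3,7,0],"twist":[0,0,0],"jaw":1},{"delta_pos":[-0.3,7,0],"twist":[0,0,0],"jaw":1},{"delta_pos":[-0.3,7,0],"twist":[0,0,0],"jaw":1}]'
python3 - <<'E'
from h import *
for i in range(4): 
    c=cap('wrist'); print(telemetry.sense()['eef_pos'])
save(c,'w7.png')
E
```

```text
time_s: 10.95
eef_pos: [545.6, -3.4, 57.8]
ee_rot: [0.5, -0.5, 0.499, -0.5]
force: [-0.2, 0.1, -0.0]
grip_width: 0.999
[545.52932709  -3.32453576  57.72622176]
[545.45147348  -3.32263051  57.65560296]
[545.35904453  -3.26019563  57.50951531]
[545.31303167  -3.25866553  57.43073395]
```

View pics/w7.png

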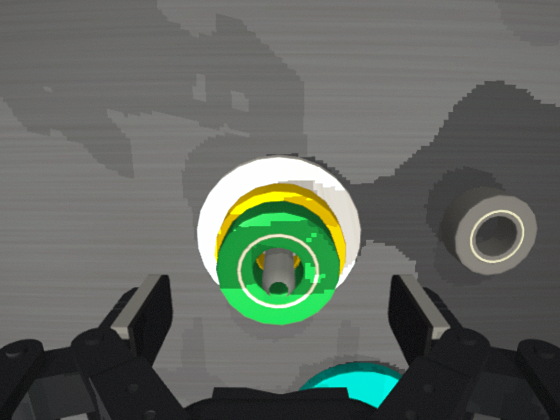

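Green is centred between the open fingers at (279,268). I'll descend and grip.

```bash
python3 -m handwheel '[{"delta_pos":[0,1,0],"twist":[0,0,0],"jaw":1},{"delta_pos":[0,2,0],"twist":[0,0,0],"jaw":1},{"delta_pos":[0,2.55,0],"twist":[0,0,0],"jaw":1},{"delta_pos":[0,2.55,0],"twist":[0,0,0],"jaw":1},{"delta_pos":[0,2.55,0],"twist":[0,0,0],"jaw":1},{"delta_pos":[0,2.55,0],"twist":[0,0,0],"jaw":0.7},{"delta_pos":[0,2.55,0],"twist":[0,0,0],"jaw":0.6},{"delta_pos":[0,2.55,0],"twist":[0,0,0],"jaw":0.5},{"delta_pos":[0,2.55,0],"twist":[0,0,0],"jaw":0.4},{"delta_pos":[0,2.55,0],"twist":[0,0,0],"jaw":0.4}]'
python3 -m handwheel '[{"delta_pos":[0,0,0],"twist":[0,0,0],"jaw":0.4},{"delta_pos":[0,0,0],"twist":[0,0,0],"jaw":0.4},{"delta_pos":[0,0,0],"twist":[0,0,0],"jaw":0.4},{"delta_pos":[0,-1,0],"twist":[0,0,0],"jaw":0.4},{"delta_pos":[0,-2.5,0],"twist":[0,0,0],"jaw":0.4},{"delta_pos":[0,-4,0],"twist":[0,0,0],"jaw":0.4},{"delta_pos":[0,-6,0],"twist":[0,0,0],"jaw":0.4},{"delta_pos":[0,-8,0],"twist":[0,0,0],"jaw":0.4},{"delta_pos":[0,-9,0],"twist":[0,0,0],"jaw":0.4},{"delta_pos":[0,-9,0],"twist":[0,0,0],"jaw":0.4}]'
python3 - <<'E'
from h import *
print(telemetry.sense()['eef_pos']);c=cap('wrist'); save(c,'w8.png')
E
```

```text
time_s: 11.98
eef_pos: [545.4, -3.3, 32.4]
ee_rot: [0.5, -0.5, 0.5, -0.5]
force: [-1.5, 1.2, 5.6]
grip_width: 0.647
time_s: 12.82
eef_pos: [546.2, -3.4, 124.0]
ee_rot: [-0.501, 0.499, -0.498, 0.501]
force: [1.0, 0.3, -1.4]
grip_width: 0.641
[546.19496635  -3.42078343 124.04778576]
```

View pics/w8.png

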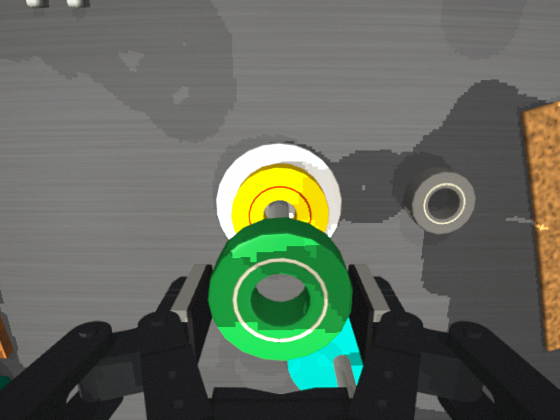

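Green is held level and yellow stays on the stand at (280,200). Next is the mat's near half at (490,-272).

```bash
python3 -m handwheel '[{"delta_pos":[3,0,-1],"twist":[0,0,0],"jaw":0.4},{"delta_pos":[6,0,-2],"twist":[0,0,0],"jaw":0.4},{"delta_pos":[9,0,-3],"twist":[0,0,0],"jaw":0.4},{"delta_pos":[12,0,-4],"twist":[0,0,0],"jaw":0.4},{"delta_pos":[15,0,-5],"twist":[0,0,0],"jaw":0.4},{"delta_pos":[18,0,-5.5],"twist":[0,0,0],"jaw":0.4},{"delta_pos":[21,0,-5.5],"twist":[0,0,0],"jaw":0.4},{"delta_pos":[24,0,-5.5],"twist":[0,0,0],"jaw":0.4},{"delta_pos":[26.9,0,-5.5],"twist":[0,0,0],"jaw":0.4},{"delta_pos":[26.9,0,-5.5],"twist":[0,0,0],"jaw":0.4}]'
python3 -m handwheel '[{"delta_pos":[0,2,0],"twist":[0,0,0],"jaw":0.4},{"delta_pos":[0,4,0],"twist":[0,0,0],"jaw":0.4},{"delta_pos":[0,6,0],"twist":[0,0,0],"jaw":0.4},{"delta_pos":[0,8,0],"twist":[0,0,0],"jaw":0.4},{"delta_pos":[0,9.5,0],"twist":[0,0,0],"jaw":0.4},{"delta_pos":[0,10.5,0],"twist":[0,0,0],"jaw":0.4},{"delta_pos":[0,11.0,0],"twist":[0,0,0],"jaw":0.4},{"delta_pos":[0,11.2,0],"twist":[0,0,0],"jaw":0.4},{"delta_pos":[0,11.2,0],"twist":[0,0,0],"jaw":0.4},{"delta_pos":[0,11.2,0],"twist":[0,0,0],"jaw":0.4}]'
python3 - <<'E'
from meas import *
c=cap('wrist'); cl=cloud(c); save(c,'w9.png');print(telemetry.sense()['eef_pos'])
h=cv2.cvtColor(c['frame'],cv2.COLOR_RGB2HSV).astype(int);H,S=h[...,0],h[...,1]
m=comp((H>40)&(H<80)&(S>120),np.array((281,297)),40); Q=cl[m]; z=np.nanpercentile(Q[:,2],[50,90]); print(z)
k=m&(cl[...,2]>z[1]-3); print(cv2.minEnclosingCircle(cl[k][:,:2].astype(np.float32)))
mm=(H>8)&(H<25)&(S>80); print('mat z',np.nanmedian(cl[mm][:,2]))
E
```

```text
time_s: 13.7
eef_pos: [489.5, -276.6, 120.1]
ee_rot: [0.499, -0.5, 0.501, -0.501]
force: [-0.3, -0.8, -1.2]
grip_width: 0.643
time_s: 14.53
eef_pos: [490.7, -272.5, 10.2]
ee_rot: [0.5, -0.5, 0.499, -0.5]
force: [0.1, 0.3, -1.3]
grip_width: 0.649
[ 490.73342083 -272.52890309   10.35271157]
[28.26159577 29.06666039]
((490.7875061035156, -273.598388671875), 28.09793472290039)
mat z 6.646215316834631
```

View pics/w9.png

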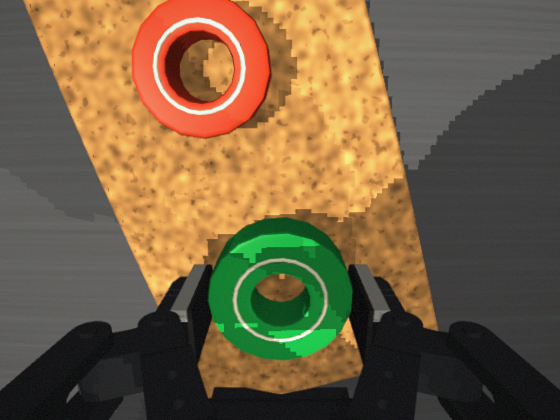

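Green hovers about 1.5 mm above the mat at (281,297), and red lies flat at (201,67). I'll lower green the rest of the way, release, and go back to the stand.

```bash
python3 -m handwheel '[{"delta_pos":[0,0.08,0],"twist":[0,0,0],"jaw":0.4},{"delta_pos":[0,0.16,0],"twist":[0,0,0],"jaw":0.4},{"delta_pos":[0,0.16,0],"twist":[0,0,0],"jaw":0.4},{"delta_pos":[0,0.16,0],"twist":[0,0,0],"jaw":0.4},{"delta_pos":[0,0.16,0],"twist":[0,0,0],"jaw":0.7},{"delta_pos":[0,0.16,0],"twist":[0,0,0],"jaw":0.8},{"delta_pos":[0,0.16,0],"twist":[0,0,0],"jaw":0.9},{"delta_pos":[0,0.16,0],"twist":[0,0,0],"jaw":0.9},{"delta_pos":[0,0.16,0],"twist":[0,0,0],"jaw":0.9},{"delta_pos":[0,0.16,0],"twist":[0,0,0],"jaw":0.9}]'
python3 -m handwheel '[{"delta_pos":[0,-2,0],"twist":[0,0,0],"jaw":1},{"delta_pos":[0,-4,0],"twist":[0,0,0],"jaw":1},{"delta_pos":[0,-6,0],"twist":[0,0,0],"jaw":1},{"delta_pos":[0,-9,0],"twist":[0,0,0],"jaw":1},{"delta_pos":[0,-10,0],"twist":[0,0,0],"jaw":1},{"delta_pos":[0,-10,0],"twist":[0,0,0],"jaw":1},{"delta_pos":[0,-10,0],"twist":[0,0,0],"jaw":1},{"delta_pos":[0,-10,0],"twist":[0,0,0],"jaw":1},{"delta_pos":[0,-10,0],"twist":[0,0,0],"jaw":1},{"delta_pos":[0,-10,0],"twist":[0,0,0],"jaw":1}]'
python3 - <<'E'
from h import *
c=cap('wrist'); save(c,'w10.png')
E
python3 -m handwheel '[{"delta_pos":[-3,0,1],"twist":[0,0,0],"jaw":1},{"delta_pos":[-6,0,2],"twist":[0,0,0],"jaw":1},{"delta_pos":[-9,0,3],"twist":[0,0,0],"jaw":1},{"delta_pos":[-12,0,4],"twist":[0,0,0],"jaw":1},{"delta_pos":[-15,0,5],"twist":[0,0,0],"jaw":1},{"delta_pos":[-18,0,5.4],"twist":[0,0,0],"jaw":1},{"delta_pos":[-21,0,5.4],"twist":[0,0,0],"jaw":1},{"delta_pos":[-24,0,5.4],"twist":[0,0,0],"jaw":1},{"delta_pos":[-26.9,0,5.4],"twist":[0,0,0],"jaw":1},{"delta_pos":[-26.9,0,5.4],"twist":[0,0,0],"jaw":1}]'
python3 - <<'E'
from meas import *
for i in range(4): c=cap('wrist')
save(c,'w11.png'); save(cap('side'),'s11.png'); print(telemetry.sense()['eef_pos'])
cl=cloud(c); h=cv2.cvtColor(c['frame'],cv2.COLOR_RGB2HSV).astype(int);H,S=h[...,0],h[...,1]
m=(H>20)&(H<36)&(S>120)&(cl[...,2]>27)&(cl[...,2]<34); Q=cl[m]; print(m.sum(),cv2.minEnclosingCircle(Q[:,:2].astype(np.float32)))
E
```

```text
time_s: 15.42
eef_pos: [490.4, -272.3, 8.0]
ee_rot: [0.5, -0.5, 0.5, -0.5]
force: [0.2, -0.1, 0.3]
grip_width: 0.902
time_s: 16.25
eef_pos: [490.0, -272.0, 106.8]
ee_rot: [0.5, -0.5, 0.501, -0.499]
force: [-0.0, 0.1, 0.3]
grip_width: 1.002
time_s: 17.13
eef_pos: [543.6, 1.0, 107.6]
ee_rot: [0.501, -0.501, 0.499, -0.498]
force: [-0.3, 0.2, -0.7]
grip_width: 1.002
[544.22894833  -4.27664986 107.8270665 ]
6700 ((544.2369995117188, -4.0189208984375), 32.88264846801758)
```

View pics/w10.png

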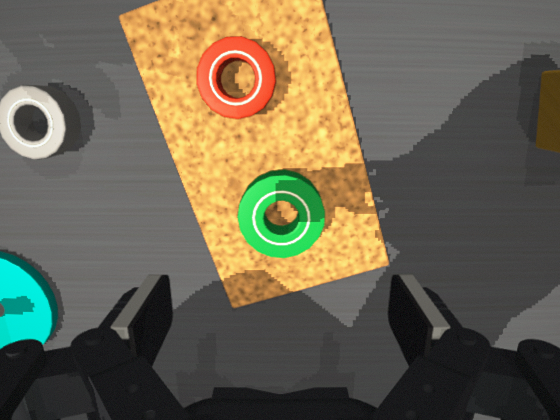

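View pics/w11.png

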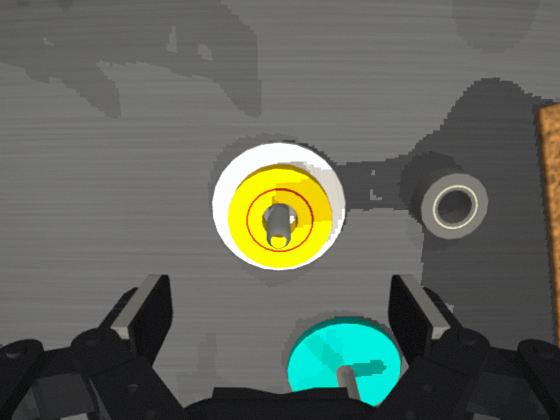

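Red at (236,78) and green at (281,213) lie flat and released on the mat. Yellow on the stand at (280,217) is centred between the fingers. I'll grip it.

```bash
python3 -m handwheel '[{"delta_pos":[0,1,0],"twist":[0,0,0],"jaw":1},{"delta_pos":[0,2.5,0],"twist":[0,0,0],"jaw":1},{"delta_pos":[0,4,0],"twist":[0,0,0],"jaw":1},{"delta_pos":[0,5.5,0],"twist":[0,0,0],"jaw":1},{"delta_pos":[0,7,0],"twist":[0,0,0],"jaw":1},{"delta_pos":[0,8,0],"twist":[0,0,0],"jaw":1},{"delta_pos":[0,9,0],"twist":[0,0,0],"jaw":1},{"delta_pos":[0,9.5,0],"twist":[0,0,0],"jaw":1},{"delta_pos":[0,9.5,0],"twist":[0,0,0],"jaw":1},{"delta_pos":[0,9.5,0],"twist":[0,0,0],"jaw":1}]'
python3 -m handwheel '[{"delta_pos":[0,0,0],"twist":[0,0,0],"jaw":0.8},{"delta_pos":[0,0,0],"twist":[0,0,0],"jaw":0.7},{"delta_pos":[0,0,0],"twist":[0,0,0],"jaw":0.6},{"delta_pos":[0,0,0],"twist":[0,0,0],"jaw":0.5},{"delta_pos":[0,0,0],"twist":[0,0,0],"jaw":0.5},{"delta_pos":[0,0,0],"twist":[0,0,0],"jaw":0.5},{"delta_pos":[0,0,0],"twist":[0,0,0],"jaw":0.5},{"delta_pos":[0,0,0],"twist":[0,0,0],"jaw":0.5},{"delta_pos":[0,0,0],"twist":[0,0,0],"jaw":0.5},{"delta_pos":[0,0,0],"twist":[0,0,0],"jaw":0.5}]'
python3 - <<'E'
from h import *
print(telemetry.sense()['eef_pos']);c=cap('wrist'); save(c,'w12.png')
c=cap('side'); cv2.imwrite('pics/s12.png',cv2.resize(c['frame'][180:280,260:360],None,fx=6,fy=6)[:,:,::-1])
E
```

```text
time_s: 18.22
eef_pos: [544.3, -3.4, 13.1]
ee_rot: [0.5, -0.5, 0.5, -0.5]
force: [0.6, -0.5, -0.3]
grip_width: 1.0
time_s: 19.05
eef_pos: [544.6, -3.3, 14.1]
ee_rot: [0.501, -0.5, 0.499, -0.5]
force: [-2.1, -0.0, 5.7]
grip_width: 0.751
[544.6372018   -3.25603239  14.14063226]
```

View pics/s12.png

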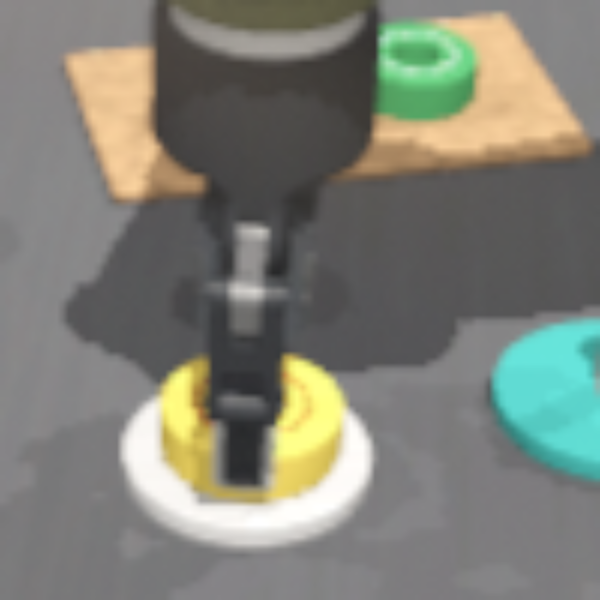

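```bash
python3 -m handwheel '[{"delta_pos":[0,-1,0],"twist":[0,0,0],"jaw":0.5},{"delta_pos":[0,-2.5,0],"twist":[0,0,0],"jaw":0.5},{"delta_pos":[0,-4,0],"twist":[0,0,0],"jaw":0.5},{"delta_pos":[0,-6,0],"twist":[0,0,0],"jaw":0.5},{"delta_pos":[0,-8,0],"twist":[0,0,0],"jaw":0.5},{"delta_pos":[0,-10,0],"twist":[0,0,0],"jaw":0.5},{"delta_pos":[0,-12,0],"twist":[0,0,0],"jaw":0.5},{"delta_pos":[0,-12,0],"twist":[0,0,0],"jaw":0.5},{"delta_pos":[0,-12,0],"twist":[0,0,0],"jaw":0.5},{"delta_pos":[0,-12,0],"twist":[0,0,0],"jaw":0.5}]'
python3 -m handwheel '[{"delta_pos":[-3,0,-1],"twist":[0,0,0],"jaw":0.5},{"delta_pos":[-6,0,-2],"twist":[0,0,0],"jaw":0.5},{"delta_pos":[-9,0,-3],"twist":[0,0,0],"jaw":0.5},{"delta_pos":[-12,0,-4],"twist":[0,0,0],"jaw":0.5},{"delta_pos":[-15,0,-4.4],"twist":[0,0,0],"jaw":0.5},{"delta_pos":[-18,0,-4.4],"twist":[0,0,0],"jaw":0.5},{"delta_pos":[-21,0,-4.4],"twist":[0,0,0],"jaw":0.5},{"delta_pos":[-24,0,-4.4],"twist":[0,0,0],"jaw":0.5},{"delta_pos":[-27,0,-4.4],"twist":[0,0,0],"jaw":0.5},{"delta_pos":[-29,0,-4.4],"twist":[0,0,0],"jaw":0.5}]'
python3 -m handwheel '[{"delta_pos":[0,0,0],"twist":[0,0,0],"jaw":0.5},{"delta_pos":[0,0,0],"twist":[0,0,0],"jaw":0.5},{"delta_pos":[0,0,0],"twist":[0,0,0],"jaw":0.5},{"delta_pos":[0,0,0],"twist":[0,0,0],"jaw":0.5},{"delta_pos":[0,0,0],"twist":[0,0,0],"jaw":0.5},{"delta_pos":[0,0,0],"twist":[0,0,0],"jaw":0.5},{"delta_pos":[0,0,0],"twist":[0,0,0],"jaw":0.5},{"delta_pos":[0,0,0],"twist":[0,0,0],"jaw":0.5},{"delta_pos":[0,0,0],"twist":[0,0,0],"jaw":0.5},{"delta_pos":[0,0,0],"twist":[0,0,0],"jaw":0.5}]'
python3 - <<'E'
from h import *
print(telemetry.sense()['eef_pos']);c=cap('wrist'); save(c,'w13.png'); np.save('w13cl.npy',cloud(c))
E
```

```text
time_s: 19.98
eef_pos: [543.7, -3.1, 132.3]
ee_rot: [-0.5, 0.5, -0.5, 0.499]
force: [-0.2, 0.5, -1.1]
grip_width: 0.747
time_s: 20.82
eef_pos: [498.9, 289.0, 131.5]
ee_rot: [-0.5, 0.501, -0.5, 0.499]
force: [-0.9, 0.0, -0.9]
grip_width: 0.748
time_s: 21.65
eef_pos: [500.0, 286.7, 133.0]
ee_rot: [0.5, -0.5, 0.5, -0.5]
force: [0.8, -0.1, -1.3]
grip_width: 0.749
[499.96007031 286.68203351 133.04357432]
```

View pics/w13.png

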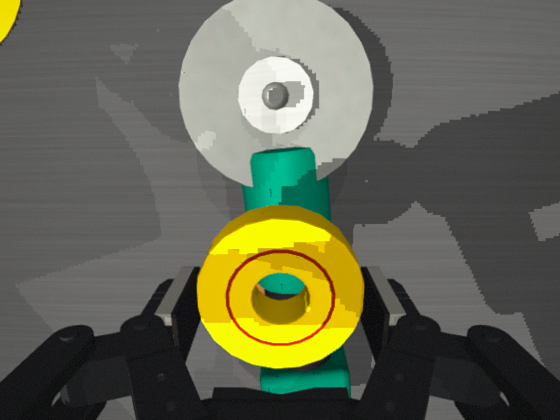

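```bash
python3 - <<'E'
from meas import *
c=cap('wrist'); cl=cloud(c); f=c['frame']; h=cv2.cvtColor(f,cv2.COLOR_RGB2HSV).astype(int);H,S,V=h[...,0],h[...,1],h[...,2]
yy,xx=np.mgrid[:420,:560]; near=np.hypot(xx-276,yy-93)<105
def mc(k): 
    Q=cl[k]; return k.sum(),np.median(Q[:,2]).round(2),cv2.minEnclosingCircle(Q[:,:2].astype(np.float32))
Z=cl[...,2]; grey=S<90
print('guard',mc(near&grey&(Z>50)&(Z<57)&(yy<150)))
fl=near&grey&(Z>59)&(Z<66)&(np.hypot(xx-276,yy-93)<45); print('flange',mc(fl)); 
print('spindle',mc(near&grey&(Z>80)&(Z<92)&(np.hypot(xx-276,yy-93)<25)), mc(near&grey&(Z>84)&(Z<92)&(np.hypot(xx-276,yy-93)<25)))
g=comp(fl,np.array((276,93)),30); print('flange circ',circ(c,g,62.5))
ym=comp((H>18)&(H<36)&(S>120),np.array((281,290)),50); z=np.nanpercentile(Z[ym],[50,90]); print(z,mc(ym&(Z>z[1]-3)))
k=(Z>z[0]-3)&ym; A=np.c_[cl[k][:,:2],np.ones(k.sum())]; print('tilt',np.linalg.lstsq(A,Z[k],rcond=None)[0])
E
```

```text
guard (np.int64(20868), np.float64(53.61), ((574.3226928710938, 288.3794250488281), 56.095149993896484))
flange (np.int64(4118), np.float64(62.58), ((574.2974853515625, 288.3575744628906), 20.819589614868164))
spindle (np.int64(382), np.float64(83.46), ((574.1041870117188, 288.3772888183594), 6.911736965179443)) (np.int64(159), np.float64(85.05), ((574.2867431640625, 288.1921691894531), 5.597473621368408))
flange circ (array([574.32223338, 288.45986291]), np.float64(20.51608048662964))
[149.26973192 150.08736553] (np.int64(11655), np.float64(149.38), ((499.5674743652344, 285.8512878417969), 33.185302734375))
tilt [-5.62754812e-03  1.94181112e-04  1.52108777e+02]
```

```bash
python3 -m handwheel '[{"delta_pos":[-0.2,0,2],"twist":[0,0,0],"jaw":0.5},{"delta_pos":[-0.2,0,4],"twist":[0,0,0],"jaw":0.5},{"delta_pos":[-0.2,0,6],"twist":[0,0,0],"jaw":0.5},{"delta_pos":[-0.2,0.5,7.47],"twist":[0,0,0],"jaw":0.5},{"delta_pos":[-0.2,1.5,7.47],"twist":[0,0,0],"jaw":0.5},{"delta_pos":[-0.2,3,7.47],"twist":[0,0,0],"jaw":0.5},{"delta_pos":[-0.2,3.8,7.47],"twist":[0,0,0],"jaw":0.5},{"delta_pos":[-0.2,3.8,7.47],"twist":[0,0,0],"jaw":0.5},{"delta_pos":[-0.2,3.8,7.47],"twist":[0,0,0],"jaw":0.5},{"delta_pos":[-0.2,3.8,7.47],"twist":[0,0,0],"jaw":0.5}]'
python3 - <<'E'
from h import *
for i in range(3): c=cap('wrist')
print(telemetry.sense()['eef_pos']); save(c,'w14.png')
c=cap('side'); cv2.imwrite('pics/s14.png',cv2.resize(c['frame'][270:400,200:360],None,fx=4.5,fy=4.5)[:,:,::-1])
E
```

```text
time_s: 22.58
eef_pos: [574.7, 289.0, 95.9]
ee_rot: [0.501, -0.5, 0.5, -0.5]
force: [-0.2, 0.4, -1.5]
grip_width: 0.747
[574.84257656 288.93232938  95.82737077]
```

View pics/s14.png

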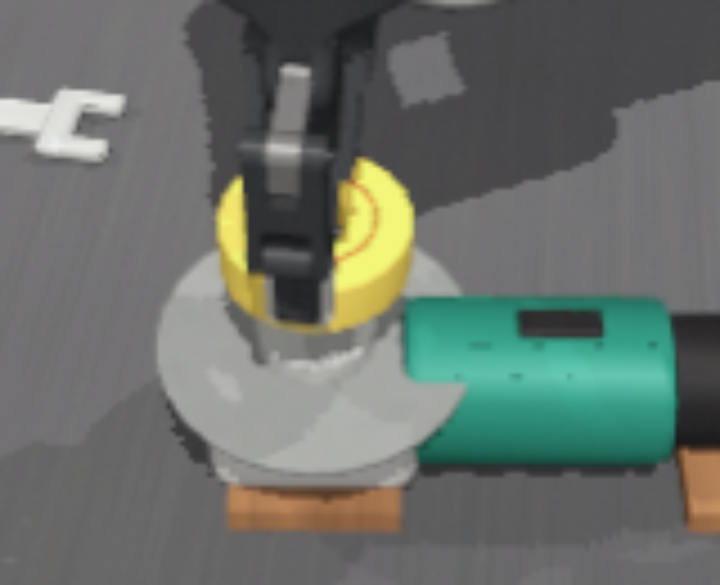

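View pics/w14.png

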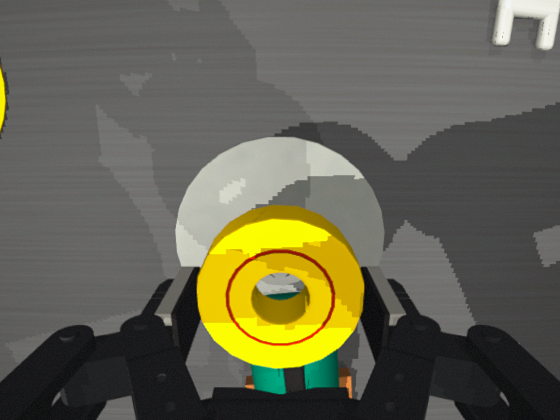

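The wheel is centred over the spindle in both views. I'll lower it slowly.

```bash
python3 -m handwheel '[{"delta_pos":[0,0.4,0],"twist":[0,0,0],"jaw":0.5},{"delta_pos":[0,0.8,0],"twist":[0,0,0],"jaw":0.5},{"delta_pos":[0,1.2,0],"twist":[0,0,0],"jaw":0.5},{"delta_pos":[0,1.6,0],"twist":[0,0,0],"jaw":0.5},{"delta_pos":[0,2,0],"twist":[0,0,0],"jaw":0.5},{"delta_pos":[0,2,0],"twist":[0,0,0],"jaw":0.5},{"delta_pos":[0,2,0],"twist":[0,0,0],"jaw":0.5},{"delta_pos":[0,2,0],"twist":[0,0,0],"jaw":0.5},{"delta_pos":[0,2,0],"twist":[0,0,0],"jaw":0.5},{"delta_pos":[0,2,0],"twist":[0,0,0],"jaw":0.5}]'
python3 -m handwheel '[{"delta_pos":[0,0.2,0],"twist":[0,0,0],"jaw":0.5},{"delta_pos":[0,0.4,0],"twist":[0,0,0],"jaw":0.5},{"delta_pos":[0,0.6,0],"twist":[0,0,0],"jaw":0.5},{"delta_pos":[0,0.8,0],"twist":[0,0,0],"jaw":0.5},{"delta_pos":[0,0.85,0],"twist":[0,0,0],"jaw":0.5},{"delta_pos":[0,0.85,0],"twist":[0,0,0],"jaw":0.5},{"delta_pos":[0,0.85,0],"twist":[0,0,0],"jaw":0.5},{"delta_pos":[0,0.85,0],"twist":[0,0,0],"jaw":0.5},{"delta_pos":[0,0.85,0],"twist":[0,0,0],"jaw":0.5},{"delta_pos":[0,0.85,0],"twist":[0,0,0],"jaw":0.5}]'
python3 - <<'E'
from meas import *
for i in range(2): c=cap('wrist')
cl=cloud(c); Z=cl[...,2]; h=cv2.cvtColor(c['frame'],cv2.COLOR_RGB2HSV).astype(int);H,S=h[...,0],h[...,1]
ym=comp((H>18)&(H<36)&(S>120),np.array((281,290)),50); z=np.nanpercentile(Z[ym],[50,90]); print(z, telemetry.sense()['eef_pos'],telemetry.sense()['force'])
print(np.nanmedian(Z[(S<60)&(Z>48)&(Z<57)]))
save(c,'w15.png')
E
```

```text
time_s: 23.62
eef_pos: [574.7, 288.8, 75.2]
ee_rot: [0.5, -0.5, 0.5, -0.5]
force: [0.8, -0.7, -1.4]
grip_width: 0.747
time_s: 24.45
eef_pos: [574.7, 288.8, 66.5]
ee_rot: [0.5, -0.5, 0.5, -0.5]
force: [0.3, 0.4, -0.8]
grip_width: 0.746
[82.7618773  83.56581146] [574.65997045 288.79635492  66.53683916] [ 0.11112848 -0.92869319 -0.9278034 ]
53.652591941916086
```

View pics/w15.png

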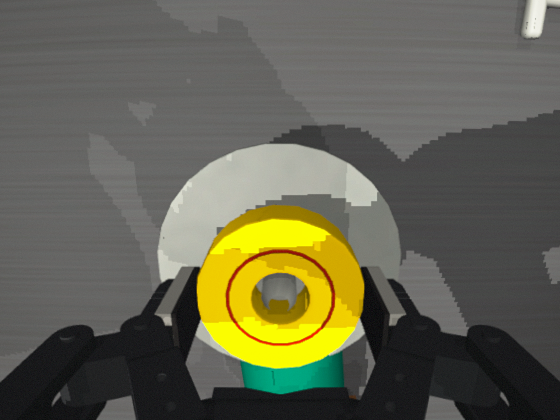

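The spindle is through the bore at (281,295), and the wheel is under 1 mm from the flange. I'll lower it the rest and release.

```bash
python3 -m handwheel '[{"delta_pos":[0,0.05,0],"twist":[0,0,0],"jaw":0.5},{"delta_pos":[0,0.06,0],"twist":[0,0,0],"jaw":0.5},{"delta_pos":[0,0.06,0],"twist":[0,0,0],"jaw":0.5},{"delta_pos":[0,0.06,0],"twist":[0,0,0],"jaw":0.8},{"delta_pos":[0,0.06,0],"twist":[0,0,0],"jaw":0.9},{"delta_pos":[0,0.06,0],"twist":[0,0,0],"jaw":1},{"delta_pos":[0,0.06,0],"twist":[0,0,0],"jaw":1},{"delta_pos":[0,0.06,0],"twist":[0,0,0],"jaw":1},{"delta_pos":[0,0.06,0],"twist":[0,0,0],"jaw":1},{"delta_pos":[0,0.06,0],"twist":[0,0,0],"jaw":1}]'
python3 -m handwheel '[{"delta_pos":[0,-1,0],"twist":[0,0,0],"jaw":1},{"delta_pos":[0,-2,0],"twist":[0,0,0],"jaw":1},{"delta_pos":[0,-4,0],"twist":[0,0,0],"jaw":1},{"delta_pos":[0,-6,0],"twist":[0,0,0],"jaw":1},{"delta_pos":[0,-8,0],"twist":[0,0,0],"jaw":1},{"delta_pos":[0,-8,-2],"twist":[0,0,0],"jaw":1},{"delta_pos":[0,-8,-4],"twist":[0,0,0],"jaw":1},{"delta_pos":[0,-8,-4],"twist":[0,0,0],"jaw":1},{"delta_pos":[0,-8,-4],"twist":[0,0,0],"jaw":1},{"delta_pos":[0,-8,-4],"twist":[0,0,0],"jaw":1}]'
python3 - <<'E'
from meas import *
for i in range(2): c=cap('wrist')
cl=cloud(c); Z=cl[...,2]; h=cv2.cvtColor(c['frame'],cv2.COLOR_RGB2HSV).astype(int);H,S=h[...,0],h[...,1]
k=(H>18)&(H<36)&(S>120)&(Z>78)&(Z<88);Q=cl[k]; print(k.sum(),np.median(Q[:,2]),cv2.minEnclosingCircle(Q[:,:2].astype(np.float32)), telemetry.sense()['eef_pos'])
print(np.linalg.lstsq(np.c_[Q[:,:2],np.ones(len(Q))],Q[:,2],rcond=None)[0])
save(c,'w16.png')
E
```

```text
time_s: 25.38
eef_pos: [574.6, 288.8, 65.9]
ee_rot: [-0.5, 0.5, -0.5, 0.5]
force: [0.3, 0.0, -0.1]
grip_width: 1.001
time_s: 26.22
eef_pos: [535.3, 288.8, 146.8]
ee_rot: [0.501, -0.5, 0.5, -0.5]
force: [0.7, 0.4, -0.4]
grip_width: 1.002
8847 82.56064889434428 ((574.2138671875, 287.8572082519531), 32.8122444152832) [535.33347095 288.66025373 146.14117987]
[-9.51519593e-04 -4.17135421e-04  8.31992595e+01]
```

View pics/w16.png

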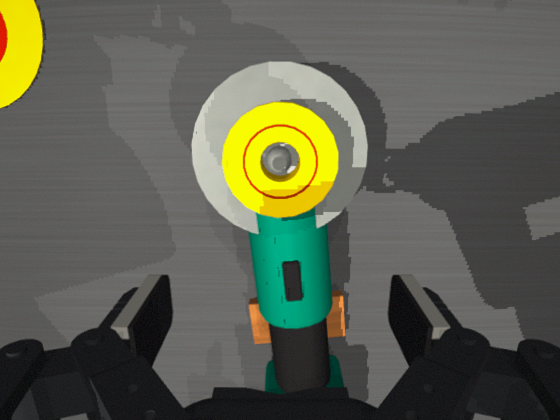

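Yellow is flat on the flange, spindle at (280,160), centred within 1 mm with its top at 82.5. Now back to green on the mat.

```bash
python3 -m handwheel '[{"delta_pos":[2,0,0],"twist":[0,0,0],"jaw":1},{"delta_pos":[5,0,0],"twist":[0,0,0],"jaw":1},{"delta_pos":[8.5,0,0],"twist":[0,0,-0],"jaw":1},{"delta_pos":[12,0,-1],"twist":[0,0,0],"jaw":1},{"delta_pos":[15.5,0,-2],"twist":[0,0,0],"jaw":1},{"delta_pos":[19,0,-2],"twist":[0,0,0],"jaw":1},{"delta_pos":[22.5,0,-3],"twist":[0,0,0],"jaw":1},{"delta_pos":[26,0,-3],"twist":[0,0,0],"jaw":1},{"delta_pos":[28,0,-3],"twist":[0,0,0],"jaw":1},{"delta_pos":[30,0,-3],"twist":[0,0,0],"jaw":1}]'
python3 -m handwheel '[{"delta_pos":[3,0,0],"twist":[0,0,0],"jaw":1},{"delta_pos":[6,0,0],"twist":[0,0,0],"jaw":1},{"delta_pos":[9,0,-1],"twist":[0,0,0],"jaw":1},{"delta_pos":[12,0,-1.4],"twist":[0,0,0],"jaw":1},{"delta_pos":[15,0,-1.4],"twist":[0,0,0],"jaw":1},{"delta_pos":[18,0,-1.4],"twist":[0,0,0],"jaw":1},{"delta_pos":[21,0,-1.4],"twist":[0,0,0],"jaw":1},{"delta_pos":[24,1,-1.4],"twist":[0,0,0],"jaw":1},{"delta_pos":[26.1,2,-1.4],"twist":[0,0,0],"jaw":1},{"delta_pos":[26.1,3,-1.4],"twist":[0,0,0],"jaw":1}]'
python3 - <<'E'
from meas import *
for i in range(6): c=cap('wrist')
save(c,'w17.png'); print(telemetry.sense()['eef_pos'])
cl=cloud(c); h=cv2.cvtColor(c['frame'],cv2.COLOR_RGB2HSV).astype(int);H,S=h[...,0],h[...,1]
m=(H>40)&(H<80)&(S>120)&(cl[...,2]>24)&(cl[...,2]<30); Q=cl[m]; print(m.sum(),cv2.minEnclosingCircle(Q[:,:2].astype(np.float32)))
E
```

```text
time_s: 27.15
eef_pos: [505.2, -13.4, 146.1]
ee_rot: [-0.5, 0.5, -0.5, 0.5]
force: [0.0, 0.3, 0.9]
grip_width: 0.996
time_s: 27.98
eef_pos: [491.0, -276.5, 115.3]
ee_rot: [-0.499, 0.499, -0.5, 0.501]
force: [1.0, 0.0, -0.2]
grip_width: 0.998
[ 491.5464295  -271.65436777  116.6513082 ]
3924 ((490.47979736328125, -273.24603271484375), 27.810157775878906)
```

View pics/w17.png

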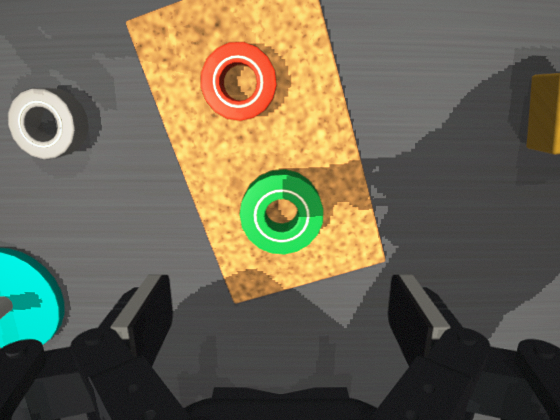

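Green is at (281,213), where I left it. I'll descend and grip.

```bash
python3 -m handwheel '[{"delta_pos":[0,1.5,0],"twist":[0,0,0],"jaw":1},{"delta_pos":[0,3,0],"twist":[0,0,0],"jaw":1},{"delta_pos":[0.05,5,0],"twist":[0,0,0],"jaw":1},{"delta_pos":[0.05,7,0],"twist":[0,0,0],"jaw":1},{"delta_pos":[0.05,8.5,0],"twist":[0,0,0],"jaw":1},{"delta_pos":[0.05,9.5,0],"twist":[0,0,0],"jaw":1},{"delta_pos":[0.05,10.2,0],"twist":[0,0,0],"jaw":1},{"delta_pos":[0.05,10.6,0],"twist":[0,0,0],"jaw":1},{"delta_pos":[0.05,10.6,0],"twist":[0,0,0],"jaw":1},{"delta_pos":[0.05,10.6,0],"twist":[0,0,0],"jaw":1}]'
python3 -m handwheel '[{"delta_pos":[0,0,0],"twist":[0,0,0],"jaw":0.8},{"delta_pos":[0,0,0],"twist":[0,0,0],"jaw":0.6},{"delta_pos":[0,0,0],"twist":[0,0,0],"jaw":0.5},{"delta_pos":[0,0,0],"twist":[0,0,0],"jaw":0.4},{"delta_pos":[0,0,0],"twist":[0,0,0],"jaw":0.4},{"delta_pos":[0,0,0],"twist":[0,0,0],"jaw":0.4},{"delta_pos":[0,0,0],"twist":[0,0,0],"jaw":0.4},{"delta_pos":[0,0,0],"twist":[0,0,0],"jaw":0.4},{"delta_pos":[0,0,0],"twist":[0,0,0],"jaw":0.4},{"delta_pos":[0,0,0],"twist":[0,0,0],"jaw":0.4}]'
```

```text
time_s: 29.12
eef_pos: [491.5, -273.0, 10.6]
ee_rot: [0.5, -0.5, 0.499, -0.5]
force: [0.5, 0.7, 0.6]
grip_width: 0.999
time_s: 29.95
eef_pos: [491.4, -273.0, 10.9]
ee_rot: [0.5, -0.5, 0.499, -0.5]
force: [-2.0, 0.6, 6.2]
grip_width: 0.646
```

```bash
python3 -m handwheel '[{"delta_pos":[0,-1,0],"twist":[0,0,0],"jaw":0.4},{"delta_pos":[0,-2.5,0],"twist":[0,0,0],"jaw":0.4},{"delta_pos":[0,-4,0],"twist":[0,0,0],"jaw":0.4},{"delta_pos":[0,-6,0],"twist":[0,0,0],"jaw":0.4},{"delta_pos":[0,-8,0],"twist":[0,0,0],"jaw":0.4},{"delta_pos":[0,-9.5,0],"twist":[0,0,0],"jaw":0.4},{"delta_pos":[0,-10.5,0],"twist":[0,0,0],"jaw":0.4},{"delta_pos":[0,-10.5,0],"twist":[0,0,0],"jaw":0.4},{"delta_pos":[0,-10.5,0],"twist":[0,0,0],"jaw":0.4},{"delta_pos":[0,-10.5,0],"twist":[0,0,0],"jaw":0.4}]'
python3 -m handwheel '[{"delta_pos":[-2,0,0],"twist":[0,0,0],"jaw":0.4},{"delta_pos":[-5,0,0],"twist":[0,0,0],"jaw":0.4},{"delta_pos":[-8,0,-1],"twist":[0,0,0],"jaw":0.4},{"delta_pos":[-11,0,-2.1],"twist":[0,0,0],"jaw":0.4},{"delta_pos":[-14,0,-2.1],"twist":[0,0,0],"jaw":0.4},{"delta_pos":[-17,0,-2.1],"twist":[0,0,0],"jaw":0.4},{"delta_pos":[-20,0,-2.1],"twist":[0,0,0],"jaw":0.4},{"delta_pos":[-23,0,-2.1],"twist":[0,0,0],"jaw":0.4},{"delta_pos":[-25.5,0,-2.1],"twist":[0,0,0],"jaw":0.4},{"delta_pos":[-26.9,0,-2.1],"twist":[0,0,0],"jaw":0.4}]'
cat > rel.py <<'E'
from meas import *
import sys
def run(lo,hi,name,zb):
    for i in range(9): c=cap('wrist')
    save(c,name); print(telemetry.sense()['eef_pos'])
    cl=cloud(c); Z=cl[...,2]; h=cv2.cvtColor(c['frame'],cv2.COLOR_RGB2HSV).astype(int);H,S,V=h[...,0],h[...,1],h[...,2]
    yy,xx=np.mgrid[:420,:560]; C=pts(c,proj(c,[[545,-3.5,10]]),10)
    near=np.hypot(cl[...,0]-545,cl[...,1]+3.5)<60
    def mc(k): Q=cl[k]; return k.sum(),(np.median(Q[:,2]).round(2),cv2.minEnclosingCircle(Q[:,:2].astype(np.float32))) if k.sum() else 0
    print('base',mc(near&(Z>zb-4)&(Z<zb+4))); print('post top',mc((np.hypot(cl[...,0]-545,cl[...,1]+3.5)<15)&(Z>62)&(Z<70)))
    hm=((H<7)|(H>172)) if lo>hi else (H>lo)&(H<hi)
    m=comp(hm&(S>120),np.array((281,297)),50); z=np.nanpercentile(Z[m],[50,90]); print('held',z,mc(m&(Z>z[1]-3)))
E
python3 -c "
from rel import *
run(40,80,'w18.png',10)"
```

```text
time_s: 30.78
eef_pos: [490.7, -272.5, 113.9]
ee_rot: [0.5, -0.5, 0.5, -0.499]
force: [1.0, 0.5, -0.9]
grip_width: 0.642
time_s: 31.62
eef_pos: [469.0, -1.3, 114.0]
ee_rot: [-0.5, 0.501, -0.5, 0.499]
force: [-0.4, -0.0, 0.0]
grip_width: 0.649
[469.86837261  -4.54114336 114.76591321]
base (np.int64(15457), (np.float64(10.61), ((544.9769287109375, -3.339108467102051), 45.032081604003906)))
post top (np.int64(277), (np.float64(64.11), ((544.661865234375, -3.3448479175567627), 6.624297618865967)))
held [130.21078882 131.02403789] (np.int64(7975), (np.float64(130.34), ((469.2484436035156, -5.575544834136963), 28.281787872314453)))
```

View pics/w18.png

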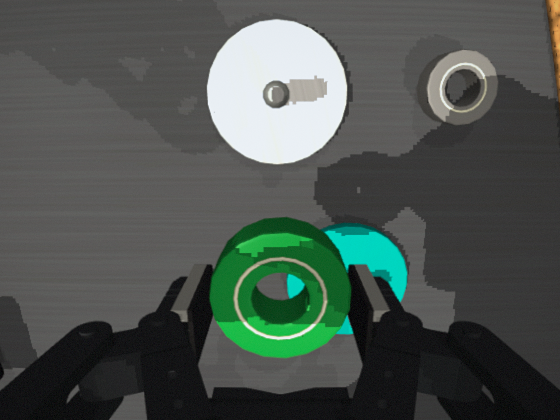

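```bash
python3 -m handwheel '[{"delta_pos":[-0.12,0,2],"twist":[0,0,0],"jaw":0.4},{"delta_pos":[-0.12,0,4],"twist":[0,0,0],"jaw":0.4},{"delta_pos":[-0.12,0,6],"twist":[0,0,0],"jaw":0.4},{"delta_pos":[-0.12,0.5,7.56],"twist":[0,0,0],"jaw":0.4},{"delta_pos":[-0.12,2,7.56],"twist":[0,0,0],"jaw":0.4},{"delta_pos":[-0.12,3,7.56],"twist":[0,0,0],"jaw":0.4},{"delta_pos":[-0.12,3.5,7.56],"twist":[0,0,0],"jaw":0.4},{"delta_pos":[-0.12,3.5,7.56],"twist":[0,0,0],"jaw":0.4},{"delta_pos":[-0.12,3.5,7.56],"twist":[0,0,0],"jaw":0.4},{"delta_pos":[-0.12,3.5,7.56],"twist":[0,0,0],"jaw":0.4}]'
python3 -m handwheel '[{"delta_pos":[0,0.5,0],"twist":[0,0,0],"jaw":0.4},{"delta_pos":[0,1,0],"twist":[0,0,0],"jaw":0.4},{"delta_pos":[0,1.5,0],"twist":[0,0,0],"jaw":0.4},{"delta_pos":[0,2,0],"twist":[0,0,0],"jaw":0.4},{"delta_pos":[0,2.5,0],"twist":[0,0,0],"jaw":0.4},{"delta_pos":[0,3,0],"twist":[0,0,0],"jaw":0.4},{"delta_pos":[0,3,0],"twist":[0,0,0],"jaw":0.4},{"delta_pos":[0,3,0],"twist":[0,0,0],"jaw":0.4},{"delta_pos":[0,3,0],"twist":[0,0,0],"jaw":0.4},{"delta_pos":[0,3,0],"twist":[0,0,0],"jaw":0.4}]'
python3 -c "
from h import *
c=cap('wrist');save(c,'w19.png');print(telemetry.sense()['eef_pos'],telemetry.sense()['force'])"
```

```text
time_s: 32.9
eef_pos: [545.6, -2.7, 80.6]
ee_rot: [0.5, -0.5, 0.5, -0.5]
force: [0.5, 0.2, -0.7]
grip_width: 0.642
time_s: 33.73
eef_pos: [545.6, -2.6, 50.1]
ee_rot: [0.5, -0.5, 0.5, -0.5]
force: [-0.1, 0.2, -0.8]
grip_width: 0.649
[545.63832165  -2.56884807  50.1797972 ] [ 0.04167283 -0.07336115 -0.95724171]
```

View pics/w19.png

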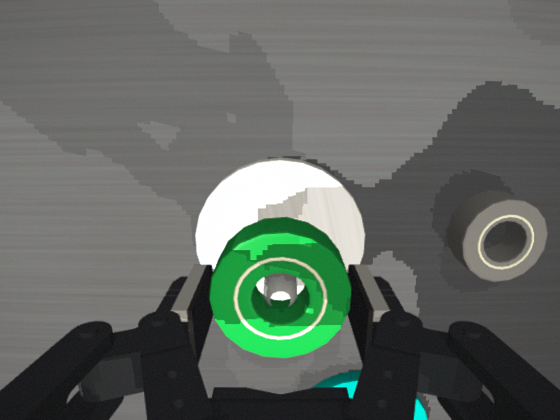

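The post is inside green's bore at (280,290) and nothing is rubbing. I'll continue down, with 34 mm left.

```bash
python3 -m handwheel '[{"delta_pos":[0,0.6,0],"twist":[0,0,0],"jaw":0.4},{"delta_pos":[0,1.2,0],"twist":[0,0,0],"jaw":0.4},{"delta_pos":[0,1.8,0],"twist":[0,0,0],"jaw":0.4},{"delta_pos":[0,2.4,0],"twist":[0,0,0],"jaw":0.4},{"delta_pos":[0,2.9,0],"twist":[0,0,0],"jaw":0.4},{"delta_pos":[0,3.2,0],"twist":[0,0,0],"jaw":0.4},{"delta_pos":[0,3.35,0],"twist":[0,0,0],"jaw":0.4},{"delta_pos":[0,3.35,0],"twist":[0,0,0],"jaw":0.4},{"delta_pos":[0,3.35,0],"twist":[0,0,0],"jaw":0.4},{"delta_pos":[0,3.35,0],"twist":[0,0,0],"jaw":0.4}]'
python3 - <<'E'
from meas import *
for i in range(2): c=cap('wrist')
cl=cloud(c); Z=cl[...,2]; h=cv2.cvtColor(c['frame'],cv2.COLOR_RGB2HSV).astype(int);H,S=h[...,0],h[...,1]
ym=comp((H>40)&(H<80)&(S>120),np.array((281,290)),50); z=np.nanpercentile(Z[ym],[50,90]); print(z, telemetry.sense()['eef_pos'],telemetry.sense()['force'])
E
```

```text
time_s: 34.62
eef_pos: [545.7, -2.6, 16.7]
ee_rot: [0.5, -0.5, 0.5, -0.5]
force: [-0.1, 0.2, -0.8]
grip_width: 0.643
[32.15893104 32.97902628] [545.60567362  -2.56758679  16.64538823] [-0.07062486 -0.42357105 -0.82635605]
```

Green's top is at about 31.5, so it still has about 1.5 mm to go. I'll lower and release.

```bash
python3 -m handwheel '[{"delta_pos":[0,0.08,0],"twist":[0,0,0],"jaw":0.4},{"delta_pos":[0,0.15,0],"twist":[0,0,0],"jaw":0.4},{"delta_pos":[0,0.15,0],"twist":[0,0,0],"jaw":0.4},{"delta_pos":[0,0.15,0],"twist":[0,0,0],"jaw":0.4},{"delta_pos":[0,0.15,0],"twist":[0,0,0],"jaw":0.8},{"delta_pos":[0,0.15,0],"twist":[0,0,0],"jaw":0.9},{"delta_pos":[0,0.15,0],"twist":[0,0,0],"jaw":1},{"delta_pos":[0,0.15,0],"twist":[0,0,0],"jaw":1},{"delta_pos":[0,0.15,0],"twist":[0,0,0],"jaw":1},{"delta_pos":[0,0.15,0],"twist":[0,0,0],"jaw":1}]'
python3 -m handwheel '[{"delta_pos":[0,-1,0],"twist":[0,0,0],"jaw":1},{"delta_pos":[0,-2.5,0],"twist":[0,0,0],"jaw":1},{"delta_pos":[0,-4.5,0],"twist":[0,0,0],"jaw":1},{"delta_pos":[0,-6.5,0],"twist":[0,0,0],"jaw":1},{"delta_pos":[0,-8.5,0],"twist":[0,0,0],"jaw":1},{"delta_pos":[0,-10,0],"twist":[0,0,0],"jaw":1},{"delta_pos":[0,-10,0],"twist":[0,0,0],"jaw":1},{"delta_pos":[0,-10,0],"twist":[0,0,0],"jaw":1},{"delta_pos":[0,-10,0],"twist":[0,0,0],"jaw":1},{"delta_pos":[0,-10,0],"twist":[0,0,0],"jaw":1}]'
python3 - <<'E'
from meas import *
for i in range(3): c=cap('wrist')
save(c,'w20.png'); print(telemetry.sense()['eef_pos'])
cl=cloud(c); h=cv2.cvtColor(c['frame'],cv2.COLOR_RGB2HSV).astype(int);H,S=h[...,0],h[...,1]
m=(H>40)&(H<80)&(S>120)&(cl[...,2]>26)&(cl[...,2]<34); Q=cl[m]; print(m.sum(),np.median(Q[:,2]),cv2.minEnclosingCircle(Q[:,:2].astype(np.float32)))
E
```

```text
time_s: 35.55
eef_pos: [545.5, -2.6, 14.9]
ee_rot: [0.5, -0.5, 0.5, -0.5]
force: [0.7, 0.9, 0.1]
grip_width: 1.0
time_s: 36.38
eef_pos: [544.9, -2.4, 113.9]
ee_rot: [-0.5, 0.501, -0.5, 0.499]
force: [0.3, -0.1, 0.1]
grip_width: 1.0
[545.17408371  -2.48548289 114.18903204]
4009 30.585356200476948 ((544.7718505859375, -3.2144737243652344), 27.898483276367188)
```

View pics/w20.png

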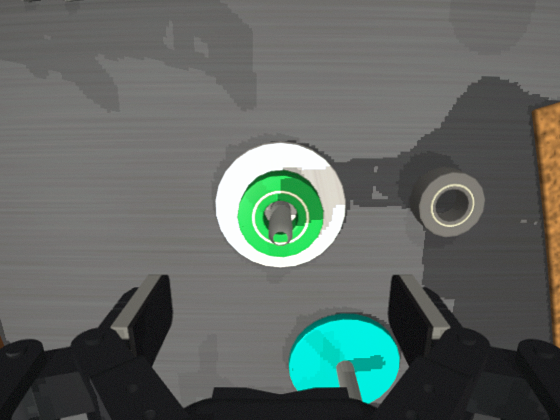

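Green sits on the base at (280,213), centred within 1 mm with its top at 30. Red is next.

```bash
python3 -m handwheel '[{"delta_pos":[2,0,0],"twist":[0,0,0],"jaw":1},{"delta_pos":[5,0,0.5],"twist":[0,0,0],"jaw":1},{"delta_pos":[8,0,1],"twist":[0,0,0],"jaw":1},{"delta_pos":[11,0,1.5],"twist":[0,0,0],"jaw":1},{"delta_pos":[14,0,2],"twist":[0,0,0],"jaw":1},{"delta_pos":[17,0,2.8],"twist":[0,0,0],"jaw":1},{"delta_pos":[20,0,2.85],"twist":[0,0,0],"jaw":1},{"delta_pos":[23,0,2.85],"twist":[0,0,0],"jaw":1},{"delta_pos":[24.4,0,2.85],"twist":[0,0,0],"jaw":1},{"delta_pos":[24.4,0,2.85],"twist":[0,0,0],"jaw":1}]'
python3 - <<'E'
from meas import *
for i in range(9): c=cap('wrist')
save(c,'w21.png'); print(telemetry.sense()['eef_pos'])
cl=cloud(c); h=cv2.cvtColor(c['frame'],cv2.COLOR_RGB2HSV).astype(int);H,S=h[...,0],h[...,1]
m=((H<8)|(H>172))&(S>120)&(cl[...,2]>24)&(cl[...,2]<30); Q=cl[m]; print(m.sum(),np.median(Q[:,2]),cv2.minEnclosingCircle(Q[:,:2].astype(np.float32)))
E
```

```text
time_s: 37.37
eef_pos: [573.7, -249.1, 114.2]
ee_rot: [0.499, -0.5, 0.501, -0.5]
force: [0.1, -0.3, -0.1]
grip_width: 0.999
[ 574.33720829 -245.76998435  115.03391771]
2359 26.565307555213 ((574.4060668945312, -247.25257873535156), 22.66535186767578)
```

View pics/w21.png

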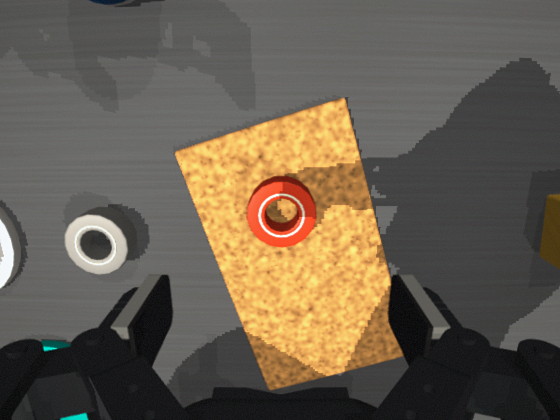

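```bash
python3 -m handwheel '[{"delta_pos":[0,1.5,0],"twist":[0,0,0],"jaw":1},{"delta_pos":[0,3,0],"twist":[0,0,0],"jaw":1},{"delta_pos":[0.07,5,0],"twist":[0,0,0],"jaw":1},{"delta_pos":[0.07,7,0],"twist":[0,0,0],"jaw":1},{"delta_pos":[0.07,8.5,0],"twist":[0,0,0],"jaw":1},{"delta_pos":[0.07,9.5,0],"twist":[0,0,0],"jaw":1},{"delta_pos":[0.07,10.2,0],"twist":[0,0,0],"jaw":1},{"delta_pos":[0.07,10.5,0],"twist":[0,0,0],"jaw":1},{"delta_pos":[0.07,10.5,0],"twist":[0,0,0],"jaw":1},{"delta_pos":[0.07,10.5,0],"twist":[0,0,0],"jaw":0.8}]'
python3 -m handwheel '[{"delta_pos":[0,0,0],"twist":[0,0,0],"jaw":0.7},{"delta_pos":[0,0,0],"twist":[0,0,0],"jaw":0.6},{"delta_pos":[0,0,0],"twist":[0,0,0],"jaw":0.5},{"delta_pos":[0,0,0],"twist":[0,0,0],"jaw":0.4},{"delta_pos":[0,0,0],"twist":[0,0,0],"jaw":0.3},{"delta_pos":[0,0,0],"twist":[0,0,0],"jaw":0.3},{"delta_pos":[0,0,0],"twist":[0,0,0],"jaw":0.3},{"delta_pos":[0,0,0],"twist":[0,0,0],"jaw":0.3},{"delta_pos":[0,0,0],"twist":[0,0,0],"jaw":0.3},{"delta_pos":[0,0,0],"twist":[0,0,0],"jaw":0.3}]'
```

```text
time_s: 38.65
eef_pos: [574.6, -247.4, 10.7]
ee_rot: [0.5, -0.5, 0.499, -0.5]
force: [0.2, -0.1, -0.5]
grip_width: 0.883
time_s: 39.48
eef_pos: [574.5, -247.4, 10.9]
ee_rot: [0.5, -0.5, 0.499, -0.5]
force: [-1.6, 1.4, 5.5]
grip_width: 0.529
```

Gripped at 0.53. I'll lift, then go to the viewing pose beside the stand at (470,-3.5).

```bash
python3 -m handwheel '[{"delta_pos":[0,-1,0],"twist":[0,0,0],"jaw":0.3},{"delta_pos":[0,-2.5,0],"twist":[0,0,0],"jaw":0.3},{"delta_pos":[0,-4,0],"twist":[0,0,0],"jaw":0.3},{"delta_pos":[0,-6,0],"twist":[0,0,0],"jaw":0.3},{"delta_pos":[0,-8,0],"twist":[0,0,0],"jaw":0.3},{"delta_pos":[0,-9.5,0],"twist":[0,0,0],"jaw":0.3},{"delta_pos":[0,-10.5,0],"twist":[0,0,0],"jaw":0.3},{"delta_pos":[0,-10.5,0],"twist":[0,0,0],"jaw":0.3},{"delta_pos":[0,-10.5,0],"twist":[0,0,0],"jaw":0.3},{"delta_pos":[0,-10.5,0],"twist":[0,0,0],"jaw":0.3}]'
python3 -m handwheel '[{"delta_pos":[-2,0,-1],"twist":[0,0,0],"jaw":0.3},{"delta_pos":[-5,0,-2],"twist":[0,0,0],"jaw":0.3},{"delta_pos":[-8,0,-4],"twist":[0,0,0],"jaw":0.3},{"delta_pos":[-11,0,-6],"twist":[0,0,0],"jaw":0.3},{"delta_pos":[-13.5,0,-8],"twist":[0,0,0],"jaw":0.3},{"delta_pos":[-16,0,-9.5],"twist":[0,0,0],"jaw":0.3},{"delta_pos":[-19,0,-10.4],"twist":[0,0,0],"jaw":0.3},{"delta_pos":[-22,0,-10.4],"twist":[0,0,0],"jaw":0.3},{"delta_pos":[-24.3,0,-10.4],"twist":[0,0,0],"jaw":0.3},{"delta_pos":[-24.3,0,-10.4],"twist":[0,0,0],"jaw":0.3}]'
python3 -c "
from rel import *
run(7,5,'w22.png',30)"
```

```text
time_s: 40.32
eef_pos: [573.7, -246.9, 113.8]
ee_rot: [0.5, -0.5, 0.5, -0.499]
force: [0.3, -0.1, -1.1]
grip_width: 0.525
time_s: 41.15
eef_pos: [468.9, -1.0, 114.1]
ee_rot: [-0.501, 0.501, -0.5, 0.498]
force: [0.7, -1.1, -0.0]
grip_width: 0.521
[469.97821602  -4.85608169 114.78450699]
base (np.int64(6058), (np.float64(30.57), ((544.614501953125, -3.4390816688537598), 27.844715118408203)))
post top (np.int64(286), (np.float64(64.22), ((544.7444458007812, -3.8258414268493652), 6.538054943084717)))
held [130.1549463  131.02316791] (np.int64(4931), (np.float64(130.36), ((469.637939453125, -5.9686102867126465), 23.271732330322266)))
```

View pics/w22.png

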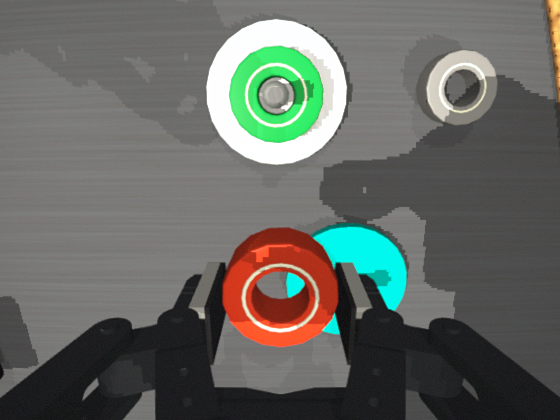

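```bash
python3 -m handwheel '[{"delta_pos":[-0.13,0,2],"twist":[0,0,0],"jaw":0.3},{"delta_pos":[-0.13,0,4],"twist":[0,0,0],"jaw":0.3},{"delta_pos":[-0.13,0,6],"twist":[0,0,0],"jaw":0.3},{"delta_pos":[-0.13,0.5,7.53],"twist":[0,0,0],"jaw":0.3},{"delta_pos":[-0.13,2,7.53],"twist":[0,0,0],"jaw":0.3},{"delta_pos":[-0.13,3,7.53],"twist":[0,0,0],"jaw":0.3},{"delta_pos":[-0.13,3.5,7.53],"twist":[0,0,0],"jaw":0.3},{"delta_pos":[-0.13,3.5,7.53],"twist":[0,0,0],"jaw":0.3},{"delta_pos":[-0.13,3.5,7.53],"twist":[0,0,0],"jaw":0.3},{"delta_pos":[-0.13,3.5,7.53],"twist":[0,0,0],"jaw":0.3}]'
python3 -m handwheel '[{"delta_pos":[0,0.5,0],"twist":[0,0,0],"jaw":0.3},{"delta_pos":[0,1,0],"twist":[0,0,0],"jaw":0.3},{"delta_pos":[0,1.5,0],"twist":[0,0,0],"jaw":0.3},{"delta_pos":[0,2,0],"twist":[0,0,0],"jaw":0.3},{"delta_pos":[0,2.5,0],"twist":[0,0,0],"jaw":0.3},{"delta_pos":[0,3,0],"twist":[0,0,0],"jaw":0.3},{"delta_pos":[0,3,0],"twist":[0,0,0],"jaw":0.3},{"delta_pos":[0,3,0],"twist":[0,0,0],"jaw":0.3},{"delta_pos":[0,3,0],"twist":[0,0,0],"jaw":0.3},{"delta_pos":[0,3,0],"twist":[0,0,0],"jaw":0.3}]'
python3 -c "
from h import *
c=cap('wrist');save(c,'w23.png');print(telemetry.sense()['eef_pos'],telemetry.sense()['force'])"
```

```text
time_s: 42.43
eef_pos: [545.4, -3.1, 80.6]
ee_rot: [0.5, -0.5, 0.5, -0.5]
force: [0.7, -0.4, -0.1]
grip_width: 0.524
time_s: 43.27
eef_pos: [545.4, -3.0, 50.2]
ee_rot: [0.5, -0.5, 0.5, -0.5]
force: [0.3, -0.1, -0.1]
grip_width: 0.522
[545.4417701   -2.99598135  50.19020912] [ 0.74674294 -0.10863748 -0.67280833]
```

View pics/w23.png

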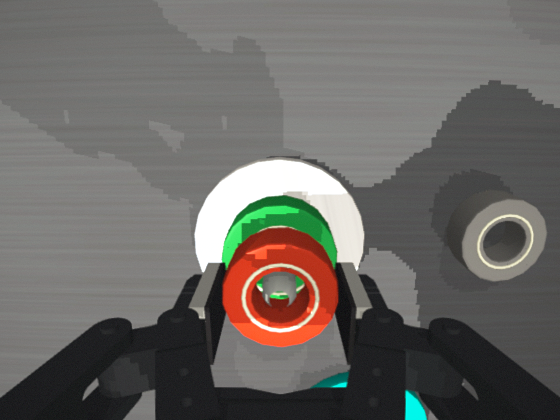

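The post is in red's bore at (280,288). I'll lower the last 15 mm and release.

```bash
python3 -m handwheel '[{"delta_pos":[0,0.3,0],"twist":[0,0,0],"jaw":0.3},{"delta_pos":[0,0.6,0],"twist":[0,0,0],"jaw":0.3},{"delta_pos":[0,0.9,0],"twist":[0,0,0],"jaw":0.3},{"delta_pos":[0,1.2,0],"twist":[0,0,0],"jaw":0.3},{"delta_pos":[0,1.35,0],"twist":[0,0,0],"jaw":0.3},{"delta_pos":[0,1.4,0],"twist":[0,0,0],"jaw":0.3},{"delta_pos":[0,1.4,0],"twist":[0,0,0],"jaw":0.3},{"delta_pos":[0,1.4,0],"twist":[0,0,0],"jaw":0.3},{"delta_pos":[0,1.4,0],"twist":[0,0,0],"jaw":0.3},{"delta_pos":[0,1.4,0],"twist":[0,0,0],"jaw":0.3}]'
python3 - <<'E'
from meas import *
for i in range(2): c=cap('wrist')
cl=cloud(c); Z=cl[...,2]; h=cv2.cvtColor(c['frame'],cv2.COLOR_RGB2HSV).astype(int);H,S=h[...,0],h[...,1]
ym=comp(((H<7)|(H>172))&(S>120),np.array((281,290)),50); z=np.nanpercentile(Z[ym],[50,90]); print(z, telemetry.sense()['eef_pos'],telemetry.sense()['force'])
E
```

```text
time_s: 44.15
eef_pos: [545.4, -2.9, 36.0]
ee_rot: [0.5, -0.5, 0.5, -0.5]
force: [0.7, -1.3, 0.2]
grip_width: 0.523
[51.39514048 52.32501614] [545.32800073  -2.95195355  35.99963725] [-0.7657807   0.65719212 -1.22291485]
```

```bash
python3 -m handwheel '[{"delta_pos":[0,0.05,0],"twist":[0,0,0],"jaw":0.3},{"delta_pos":[0,0.1,0],"twist":[0,0,0],"jaw":0.3},{"delta_pos":[0,0.1,0],"twist":[0,0,0],"jaw":0.3},{"delta_pos":[0,0.1,0],"twist":[0,0,0],"jaw":0.3},{"delta_pos":[0,0.1,0],"twist":[0,0,0],"jaw":0.7},{"delta_pos":[0,0.1,0],"twist":[0,0,0],"jaw":0.9},{"delta_pos":[0,0.1,0],"twist":[0,0,0],"jaw":1},{"delta_pos":[0,0.1,0],"twist":[0,0,0],"jaw":1},{"delta_pos":[0,0.1,0],"twist":[0,0,0],"jaw":1},{"delta_pos":[0,0.1,0],"twist":[0,0,0],"jaw":1}]'
python3 -m handwheel '[{"delta_pos":[0,-1,0],"twist":[0,0,0],"jaw":1},{"delta_pos":[0,-2.5,0],"twist":[0,0,0],"jaw":1},{"delta_pos":[0,-4.5,0],"twist":[0,0,0],"jaw":1},{"delta_pos":[0,-6.5,0],"twist":[0,0,0],"jaw":1},{"delta_pos":[0,-8.5,0],"twist":[0,0,0],"jaw":1},{"delta_pos":[0,-11,-2],"twist":[0,0,0],"jaw":1},{"delta_pos":[0,-13,-5],"twist":[0,0,0],"jaw":1},{"delta_pos":[0,-13,-8],"twist":[0,0,0],"jaw":1},{"delta_pos":[0,-13,-8],"twist":[0,0,0],"jaw":1},{"delta_pos":[0,-13,-8],"twist":[0,0,0],"jaw":1}]'
python3 - <<'E'
from meas import *
for i in range(6): c=cap('wrist')
save(c,'w24.png'); save(cap('side'),'s24.png'); print(telemetry.sense()['eef_pos'])
cl=cloud(c); Z=cl[...,2]; h=cv2.cvtColor(c['frame'],cv2.COLOR_RGB2HSV).astype(int);H,S=h[...,0],h[...,1]
near=np.hypot(cl[...,0]-545,cl[...,1]+3.5)<50
for lo,hi,m in [(46,54,(H<8)|(H>172)),(26,34,(H>40)&(H<80)),(7,14,S<80)]:
    k=m&near&(Z>lo)&(Z<hi); Q=cl[k]; print(k.sum(),np.median(Q[:,2]),cv2.minEnclosingCircle(Q[:,:2].astype(np.float32)))
    print(' tilt',np.linalg.lstsq(np.c_[Q[:,:2]-[545,-3],np.ones(len(Q))],Q[:,2],rcond=None)[0][:2])
E
```

```text
time_s: 45.08
eef_pos: [545.3, -3.0, 34.9]
ee_rot: [0.5, -0.5, 0.5, -0.5]
force: [0.4, 0.3, -0.6]
grip_width: 0.998
time_s: 45.92
eef_pos: [464.8, -3.0, 166.0]
ee_rot: [0.5, -0.5, 0.499, -0.5]
force: [0.3, -0.6, -0.6]
grip_width: 1.0
[465.61342666  -3.02061047 164.61580271]
2428 50.48829706441082 ((544.8137817382812, -3.885996103286743), 22.42456817626953)
 tilt [-0.00248694 -0.00180468]
988 30.31069985290879 ((544.6165161132812, -3.7205710411071777), 27.778278350830078)
 tilt [-0.00207678  0.00393536]
6633 10.595282283081309 ((545.0059814453125, -3.659775733947754), 45.0711669921875)
 tilt [-0.00023658  0.00022929]
```

View pics/w24.png

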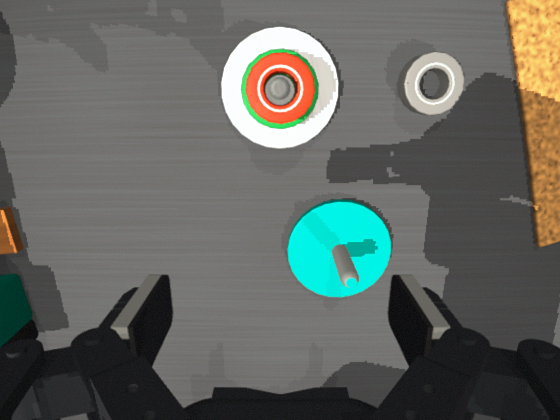

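View pics/s24.png

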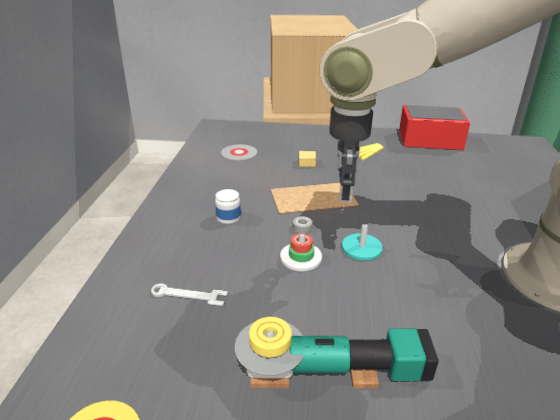

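Red lies flat on green on the stand at side-view (301,246), yellow is on the grinder at (270,337), the bystanders haven't moved and the arm is clear. I'll hand it in.

```bash
python3 -c "
from h import *
print(ctrl.finish_job(), telemetry.sense()['time_s'])"
```

```text
the job is handed in; nothing more can be done
the job is handed in; nothing more can be done
```

The yellow wheel is on the grinder's spindle, and the stand now holds green at the bottom with red on top. I laid red and green side by side on the cork mat first, then fitted yellow, then put green and red back. I handed the job in at about 46 s; the hand-in gave no verdict.

In my last checks:
- **Yellow:** it lies flat on the flange, within about 1 mm of the spindle axis. Its top reads 82.5 mm, 82 expected.
- **Green and red:** they lie flat and within about 1 mm of the stand's axis. Their tops read 30.3 and 50.5 mm, 30 and 50 expected.
- **Bystanders:** the wrench, tin and block look unmoved in the side view; I did not measure them.
- **Arm:** the gripper is open and clear of everything.

No check failed. The only disagreement was about 1 mm sideways between the wrist camera and the arm's own position reading for held wheels, well inside the bores' 4 mm of play.

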